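# Stack blanks in a bench press and pump it up to pressure

### The job

Clamp up the glue-coated aluminium blanks: pull the press bed out, stack every blank that is on the bench flat in the nest on the bed, lay the thick steel pressure plate on top and press it down level and tight onto the blanks, then slide the bed fully home under the ram. Pump the hand lever with full strokes, right down and right back up, until the gauge needle stands past the heavy mark, and leave the lever up. Do not disturb the other tools on the bench.

Things in the scene. Friction and masses are not known exactly. Their poses are not given: they have to be found in the camera images.
- bed (a joint): Slide of the press bed, in m. 0 = fully home, nest right under the ram; grows to 0.20 as the bed is pulled out along its own -y, clear of the frame, where the nest can be loaded from above. Starts in or nearly in; stays where it is left (3 N of friction, stops at 0 and 0.20).
- nest (a point): Centre of the bed's flat top = floor of the nest, 50 mm above the bench; moves with the bed. x along the nest's length, y along the slide (bed pulls out to -y), z up. Bed slab 160 (x) x 150 (y) mm. Four dark corner posts at x = +-28 to 44 mm have inner faces at y = +-33 mm; between them the long sides are open, 56 mm, for the fingers. A blank drops in freely with 3 mm to spare each side.
- cheek_face (a point): Foot of the inner face of the +x one of two sprung steel cheeks, 24 mm wide, at nest x = +-48.8 mm. Posts and cheeks are upright for 40 mm, then flare out at 25 degrees up to 52 mm above the bed. The plate is 2.4 mm longer than the gap: each cheek yields up to 6 mm (8 N) and grips it, so laid in it hangs high on the flares and must be pressed down at its middle (5 to 20 N).
- bed_knob (a point): Middle of the bed's black pull knob, an upright round post 20 mm in diameter in front of the bed, low: its top is 12 mm above this point (58 mm above the bench), its foot on a bracket 18 mm below it. Fixed on the bed at nest x = 0, y = -110, z = -4 mm; the bed's edge is at y = -75 mm.
- press: Fixed frame of the press, origin on the bench under the ram, axes as the nest's. Base plate 18 mm thick: x +-135, y -60 to 140 mm, and under the bed's way x +-85, y -310 to -60 mm. Columns at x = +-100 to 135, y +-30 mm; crosshead y +-35 mm, 200 to 255 mm above the bench; cylinder above it up to 296 mm and on the piston rod the gauge, 88 mm wide, up to 385 mm.
- foot_face (a point): Centre of the underside of the ram's sprung foot, a disc 44 mm wide. Retracted it is 56 mm above the bed's top, so only a plate pressed down onto the blanks passes below it. It comes down 5 mm per full stroke of the pump and yields upwards on its spring when it bears on the plate.
- plate: The pressure plate: plain steel 100 (x) x 60 (y) x 14 mm (z), the only thick one, 0.6 kg; origin at its centre, z up. Lies flat among the blanks at the start. Either face may go down.
- lever_grip (a point): Top of the pump lever's black rubber sleeve, 240 mm from the pivot along the lever: the place to push. The sleeve is 30 mm in diameter and reaches from 190 to 300 mm from the pivot; Site x runs along the lever from free end to pivot, y across it, z square to its top: the pivot pin, 118 mm above the bench, is at x = 240, z = -15 mm. Pump body below: 60 mm high (95 at the pivot), 85 mm wide.
- lever (a joint): Pump lever: 0 = at rest, raised 0.80 rad above level by its return spring; 0.80 = right down, level, against its stop. About 8 to 15 N at the grip pushes it down; let go, it springs up. A full stroke moves the ram 5 mm down and it stays; there is no release. The one-way drive steps every 0.31 rad: short strokes give less or nothing.
- gauge (a joint): Needle of the gauge on top of the piston rod, over the press (white dial 80 mm, face up, 380 mm above the bench, going down with the ram): 0 at rest, pointing to the press's -x, growing clockwise from above; the one heavy mark is at 0.80 rad. At 0 until the foot bears on the plate, then about 0.4 more per full stroke. A relief valve holds it at about 1.8, so pumping on does no harm.
- blank1: An aluminium blank, 92 (x) x 60 (y) x 8 mm (z), about 0.12 kg, lying flat on the bench; origin at its centre, z up. All blanks are alike; two to four of the four are there (None: absent). Either face may go down.
- blank2: An aluminium blank, 92 (x) x 60 (y) x 8 mm (z), about 0.12 kg, lying flat on the bench; origin at its centre, z up. All blanks are alike; two to four of the four are there (None: absent). Either face may go down.
- blank3: An aluminium blank, 92 (x) x 60 (y) x 8 mm (z), about 0.12 kg, lying flat on the bench; origin at its centre, z up. All blanks are alike; two to four of the four are there (None: absent). Either face may go down.
- blank4: An aluminium blank, 92 (x) x 60 (y) x 8 mm (z), about 0.12 kg, lying flat on the bench; origin at its centre, z up. All blanks are alike; two to four of the four are there (None: absent). Either face may go down.
- hammer: Bystander, leave alone: ball hammer lying at the back of the bench, 200 mm long.
- file: Bystander, leave alone: file with wooden handle lying across in front of the blanks, 200 mm long.
- tin: Bystander, leave alone: upright tin, 60 mm wide, 75 mm high, near the lever's free end.
- angle: Bystander, leave alone: steel angle offcut, 90 mm long, 30 mm high.
- disc: Bystander, leave alone: flat grinding disc, 110 mm wide, at the back.
- brush: Bystander, leave alone: brush lying at the back, 160 mm long.
- mug: Bystander, leave alone: mug, 76 mm wide, 90 mm high, at the right front.
Things that resemble listed ones, but are neither listed nor needed, are in the scene too. Leave any brown or red look-alike of the blank2 alone.

How it is judged:
On the way, in this order (a step that is already met when the one before it is completed fails the run):
1. every blank lies flat in the nest (x of blank1 in the frame of nest between -0.007 and 0.007 m and y of blank1 in the frame of nest between -0.007 and 0.007 m and z of blank1 in the frame of nest between 0 and 0.0325 m and x of blank2 in the frame of nest between -0.007 and 0.007 m and y of blank2 in the frame of nest between -0.007 and 0.007 m and z of blank2 in the frame of nest between 0 and 0.0325 m and x of blank3 in the frame of nest between -0.007 and 0.007 m and y of blank3 in the frame of nest between -0.007 and 0.007 m and z of blank3 in the frame of nest between 0 and 0.0325 m and x of blank4 in the frame of nest between -0.007 and 0.007 m and y of blank4 in the frame of nest between -0.007 and 0.007 m and z of blank4 in the frame of nest between 0 and 0.0325 m), for 0.2 s.
2. the pressure plate is pressed down level and tight on the blanks while the bed is still out (all of step 1 and x of plate in the frame of nest between -0.007 and 0.007 m and y of plate in the frame of nest between -0.007 and 0.007 m and z of plate in the frame of nest above 0.019 m and (angle between plate's own z axis and vertical below 0.035 rad or angle between plate's own z axis and vertical above 3.1066 rad) and (z of plate in the frame of blank1 between -0.013 and 0.013 m or z of plate in the frame of blank2 between -0.013 and 0.013 m or z of plate in the frame of blank3 between -0.013 and 0.013 m or z of plate in the frame of blank4 between -0.013 and 0.013 m) and value of joint bed above 0.1 m), for 0.2 s.
3. the bed is fully home under the ram, blanks and plate still in place (all of step 1 and x of plate in the frame of nest between -0.007 and 0.007 m and y of plate in the frame of nest between -0.007 and 0.007 m and z of plate in the frame of nest above 0.019 m and (angle between plate's own z axis and vertical below 0.035 rad or angle between plate's own z axis and vertical above 3.1066 rad) and (z of plate in the frame of blank1 between -0.013 and 0.013 m or z of plate in the frame of blank2 between -0.013 and 0.013 m or z of plate in the frame of blank3 between -0.013 and 0.013 m or z of plate in the frame of blank4 between -0.013 and 0.013 m) and value of joint bed below 0.006 m), for 0.2 s.
4. first stroke: lever right down (value of joint lever above 0.68 rad), for 0.02 s.
5. lever right back up (value of joint lever below 0.1 rad), for 0.02 s.
6. second stroke: lever right down (value of joint lever above 0.68 rad), for 0.02 s.
7. lever right back up (value of joint lever below 0.1 rad), for 0.02 s.
8. third stroke: lever right down (value of joint lever above 0.68 rad), for 0.02 s.
9. pumped on until the needle is past the mark (value of joint gauge above 0.8 rad), for 0.2 s.
At the end, for the whole second after the job is handed in: Every blank present lies in the nest, centred within 7 mm; the plate lies on the topmost one, level within 2 degrees, tight within 2 mm, centred within 7 mm; the bed is home within 6 mm; the needle stands at 0.78 rad or more; the lever is up within 0.06 rad; all at rest (all of step 3 and value of joint gauge above 0.78 rad and value of joint lever below 0.06 rad and linear speed of plate below 0.02 m/s); the robot touches nothing.
It fails at once if a bystander on the bench is pushed more than 30 mm (distance of any of hammer, file, tin, angle, disc, brush, mug from where it was at the start of the episode above 0.03 m).
Of blank1, blank2, blank3, blank4 only 2 to 4 are there at a start; the rules pass over those that are not, and their reading is None.
At some moment in a run one of blank1, blank2, blank3, blank4, plate may be knocked a few centimetres aside while the robot is not near it.
Once in a run the grip may slacken for a moment while it holds something.
It also fails if it takes over 210 s, if anything falls off the work surface, if the arm or the gripper's body presses on something with over 40 N, if the wrist force passes 120 N, or if a joint passes its speed limit or range.

### The arm

A 7-joint arm with a two-finger parallel gripper is mounted at the origin on the work surface. World frame = base frame: x ahead of the robot, y to its left, z up, the work surface at z = 0. Lengths are in m, angles in rad, forces in N, time in s.
With the tool pointing down it reaches from about 0.4 to 0.85 m from the base axis. Payload 10.4 kg.
Tool frame: the origin (TCP) lies between the finger pads; the fingertips stand 19 mm ahead of it and the grasp point (between the pads) is the TCP (manip.tips_ahead is the distance from the TCP to the fingertips, in m); z points along the fingers, y is the line along which they close (so a half turn about z gives the same grasp; the last joint's range is limited). The gripper opens to 85 mm and grips with 20 to 120 N. Pads are 22 mm wide; open, the fingers measure 114 mm over their backs; the gripper's body (76 mm by 85 mm) begins 54 mm behind the grasp point. The pads swing forward as they close: fully open they stand 13 mm farther back than shut.
Start: joints at [1.106, 0.332, -0.065, 1.46, 0.022, 1.35, -0.088], TCP at [0.267, -0.565, 0.25] pointing down, gripper open.
Joint ranges: [-2.6, 2.6], [-0.5, 2.12], [-1.47, 1.34], [0.16, 2.42], [-1.27, 4.41], [0.06, 2.06], [-2.6, 2.6]. Speed limits (rad/s): [2.22, 2.22, 2.79, 2.79, 3.14, 3.14, 3.14].

### API

Orientations are given as a unit quaternion [x, y, z, w].
In Python, from workcell import manip, viewer gives the robot as it stands.
- The arm moves only by the tool arm_command, never from a script. Its argument "series" is text: rows parted by semicolons, each of 5 numbers parted by spaces: the closure, from 0 (fully open) to 1 (shut), then the shift along the tool's x, y, z normalised to -1 to 1, where 1 is 0.4 m, then the turn about the tool's z normalised to -1 to 1, where 1 is 180 degrees. In form: jaw tx ty tz spin; .... A call has exactly 10 rows; each row shifts and turns the commanded pose from where the row before left it, along the tool's axes as they then stand; what a row does not reach is not made up. A row lasts 1/8 s, in which the tool goes at most 62.5 mm and 10.7 degrees, less where a joint would pass 70% of its speed; a pose out of reach is approached as far as the arm can. A call with a number of a shift or a turn outside -1 to 1 is refused whole. A call with a gripper value outside its range is refused whole. The fingers move at their own pace and stop on an object; "newtons" is the grip in N (left out, the last holds). Time passes only in rows, so rows that do not move let the fingers close, or fill a call up. It gives the time, the measured TCP pose, the force, the opening and the grip force at its end, in the units of the state.
- manip.get_obs(): the state, without advancing time (a new reading comes with each control period).
- viewer.camera(name): name is "side" or "top" or "wrist"; returns a dict with "pixels" (400x640x3 uint8, red, green, blue), "intrinsics" (3x3 intrinsics, pixels), "extrinsics" (4x4, takes a point from world to camera coordinates). Camera axes: x right, y up, looking along -z (the intrinsics and any distortion apply to the point x, -y, -z); pixel columns grow to the right and rows downward; lengths in m; the calibration is good to about 2 mm. The wrist camera is an equidistant fisheye: a pixel r from the principal point sees the ray r / f radians off the axis. A picture is of the moment at which its call begins. There is no depth.
- manip.hand_in(): hands the job in; it is judged then, once.
The state is a dict: "clock": time; "joint_pos": joint angles; "joint_velocities": joint speeds; "tau": joint torques, N m; "position": TCP position; "ee_rot": TCP orientation; "ft_force": force on the tool from outside, world axes, zero at the start; "torque": the same for the moment, N m; "grip_width": opening from 0.0 (shut) to 1.0 (fully open); "grasp_force": force on a finger pad.
Only numpy, scipy, OpenCV 4.12 (cv2) and the standard library are available. Lean on these libraries where they do the work, as an engineer would, in place of code of your own. Each camera call takes 0.05 s, during which the arm holds its last target. There are 200 camera calls.

## Working session

There is one attempt and no reset: what is moved stays moved. The work goes in short steps, Python scripts to look and compute and a tool call to move; the robot and the scene stay as the last step left them, time stands still between calls to the robot, and variables do not carry over. Pictures are saved under pics/ and viewed, at most 14 in all, crops included, and the job is handed in when it is done.

Besides the shell and the picture viewer there is one more tool, called as a command line: name --argument value ..., lists and objects as JSON in quotes. arm_command: Moves the arm, as the interface text tells. Scaled input: -1 to 1 covers 0.4 m each way for a shift and 180 degrees each way for a turn. Its arguments: {"type":"object","properties":{"series":{"type":"string"},"newtons":{"type":"number"}},"required":["series"]}

```bash
ls; mkdir -p pics; python3 - <<'E'
from workcell import manip, viewer
import cv2,numpy as np
print(manip.get_obs())
for n in ["top","side"]:
    c=viewer.camera(n); cv2.imwrite(f"pics/{n}0.png",c["pixels"][:,:,::-1]); print(n,c["intrinsics"],c["extrinsics"])
    np.savez(f"pics/{n}0.npz",**{k:c[k] for k in c})
E
```

```text
pics
{'clock': 0.0, 'joint_pos': array([ 1.10640328,  0.33287655, -0.06470907,  1.46097574,  0.02158196,
        1.34991541, -0.08851699]), 'joint_velocities': array([ 1.22723681e-03,  1.35722266e-03,  1.09881692e-03, -9.00128009e-05,
       -1.59746608e-03,  8.23324535e-04, -1.38873416e-03]), 'tau': array([-4.15005652e-04, -6.25446939e+01,  4.88982489e-02, -3.91597831e+01,
        1.61438843e-02,  9.91346547e-03, -3.65666972e-05]), 'position': array([ 0.26707262, -0.56465518,  0.24949658]), 'ee_rot': array([ 9.75700120e-01,  2.19108943e-01, -1.86551048e-04, -7.16246597e-04]), 'ft_force': array([0.44285862, 0.17378168, 0.20734672]), 'torque': array([ 0.00878375, -0.05025404, -0.00633421]), 'grasp_force': 0.0, 'grip_width': 1.0002282162370701}
top [[459.50660099   0.         322.8270243 ]
 [  0.         459.50660099 199.38711081]
 [  0.           0.           1.        ]] [[ 1.25717389e-02 -9.99919099e-01  1.93548503e-03  1.85303233e-02]
 [ 9.93052750e-01  1.27118440e-02  1.16981388e-01 -5.28908077e-01]
 [-1.16996527e-01  4.51379271e-04  9.93132221e-01 -1.66253674e+00]
 [ 0.00000000e+00  0.00000000e+00  0.00000000e+00  1.00000000e+00]]
side [[365.28156299   0.         318.55246572]
 [  0.         365.28156299 202.31389998]
 [  0.           0.           1.        ]] [[-0.94619355 -0.32359487 -0.00203222  0.48561814]
 [ 0.19265543 -0.56834931  0.79991434 -0.25443285]
 [-0.26000318  0.75648227  0.60011076 -1.10880637]
 [ 0.          0.          0.          1.        ]]
```

View pics/top0.png

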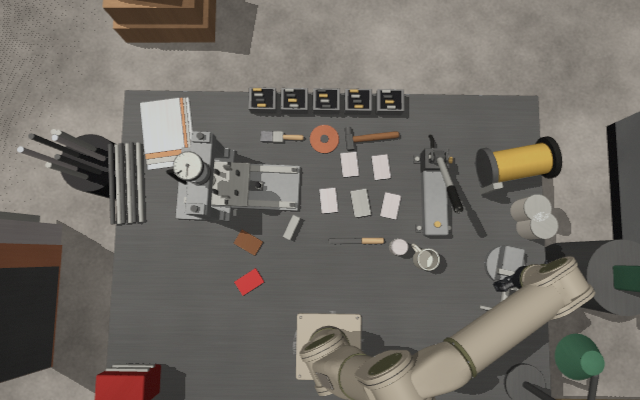

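View pics/side0.png

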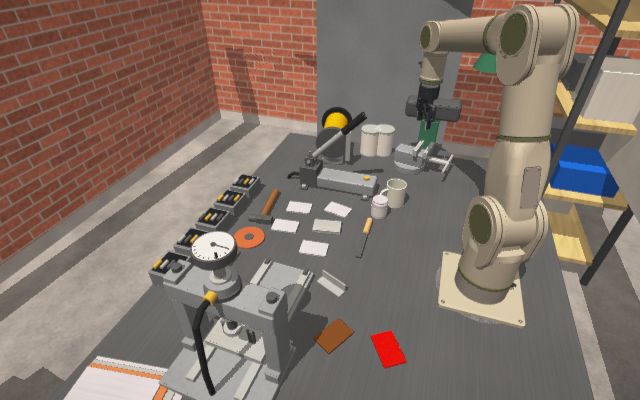

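The top view shows the press at left with the bed toward the right (−y) and its knob near (262,185). There are five plates: (349,164), (381,167), (329,200), (391,206), and a greyer one at (360,203). The red and brown pieces are decoys. The lever grip is near (455,195), the tin at (400,247) and the mug at (427,260). The side view agrees.

```bash
cat > h.py <<'E'
import numpy as np, cv2
from workcell import manip, viewer
from scipy.spatial.transform import Rotation as R
def ray(c,u,v,wrist=False):
    K,E=c["intrinsics"],c["extrinsics"]
    x=(u-K[0,2])/K[0,0]; y=(v-K[1,2])/K[1,1]
    if wrist:
        r=np.hypot(x,y)+1e-12; d=np.array([np.sin(r)*x/r,-np.sin(r)*y/r,-np.cos(r)])
    else: d=np.array([x,-y,-1.])
    Rm=E[:3,:3]; return -Rm.T@E[:3,3], Rm.T@d
def onz(c,u,v,z,wrist=False):
    o,d=ray(c,u,v,wrist); return (o+d*(z-o[2])/d[2])[:2]
def proj(c,p,wrist=False):
    K,E=c["intrinsics"],c["extrinsics"]; q=E[:3,:3]@np.asarray(p)+E[:3,3]
    x,y,z=q[0],-q[1],-q[2]
    if wrist:
        r=np.hypot(x,y)+1e-12; t=np.arctan2(r,z); x,y,z=x/r*t,y/r*t,1
    return np.array([K[0,0]*x/z+K[0,2],K[1,1]*y/z+K[1,2]])
def rects(c,mask,z,amin,amax,wrist=False):
    out=[]
    for k in cv2.findContours(mask.astype(np.uint8),cv2.RETR_EXTERNAL,cv2.CHAIN_APPROX_NONE)[0]:
        a=cv2.contourArea(k)
        if amin<a<amax:
            w=np.array([onz(c,u,v,z,wrist) for u,v in k[:,0,:]])
            (cx,cy),(l,s),an=cv2.minAreaRect((w*1000).astype(np.float32))
            if l<s: l,s,an=s,l,an+90
            col=c["pixels"][int(k[:,0,1].mean()),int(k[:,0,0].mean())]
            out.append((k[:,0].mean(0).round(1),round(cx),round(cy),round(l),round(s),round((an+90)%180-90,1),col))
    return out
def go(x,y,z,yaw=None):
    """tool-down: print the shift in tool axes (move units) and spin to reach world x,y,z,yaw(deg, of tool x axis)"""
    s=manip.get_obs(); M=R.from_quat(s["ee_rot"]).as_matrix(); p=s["position"]
    t=M.T@(np.array([x,y,z])-p)/0.4; cur=np.degrees(np.arctan2(M[1,0],M[0,0]))
    sp=0 if yaw is None else -(((yaw-cur)+90)%180-90)/180
    print("cur",p.round(4),"yaw",cur.round(1),"shift",t.round(4),"spin",round(sp,4),"tilt",M[:,2].round(3),"F",s["ft_force"].round(1),"w",round(s["grip_width"],3),s["grasp_force"],"q",s["joint_pos"].round(2),"t",s["clock"])
E
python3 - <<'E'
from h import *
c=dict(np.load("pics/top0.npz")); im=c["pixels"]
hsv=cv2.cvtColor(im,cv2.COLOR_RGB2HSV)
roi=np.zeros(im.shape[:2],bool); roi[145:225,310:410]=1
m=(hsv[...,2]>120)&(hsv[...,1]<70)&roi
for r in rects(c,m,0.008,100,900): print(r)
cv2.imwrite("pics/cropA.png",cv2.resize(im[115:225,165:310,::-1],None,fx=5,fy=5,interpolation=cv2.INTER_CUBIC))
cv2.imwrite("pics/cropB.png",cv2.resize(im[125:275,310:470,::-1],None,fx=4,fy=4,interpolation=cv2.INTER_CUBIC))
E
```

```text
(array([390.1, 205.4]), 513, -227, 94, 63, -11.9, array([202, 194, 191], dtype=uint8))
(array([360.2, 202.3]), 522, -114, 100, 62, 10.3, array([177, 175, 167], dtype=uint8))
(array([328.1, 199.9]), 530, 5, 94, 63, 6.4, array([204, 197, 194], dtype=uint8))
(array([380.6, 166.5]), 659, -191, 94, 63, 7.8, array([201, 194, 190], dtype=uint8))
(array([349.2, 163.8]), 668, -72, 94, 63, 7.1, array([201, 194, 191], dtype=uint8))
```

View pics/cropA.png

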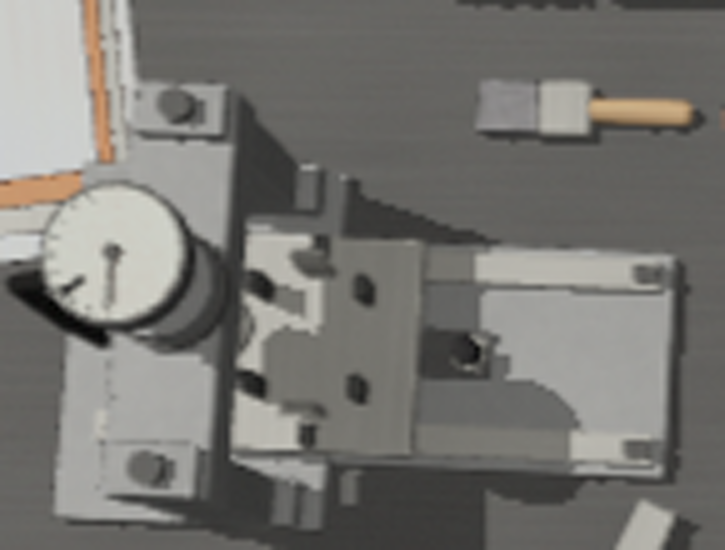

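View pics/cropB.png

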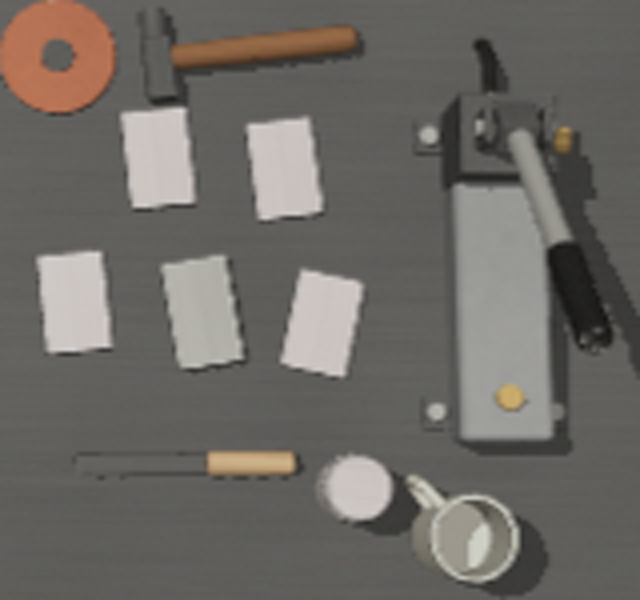

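CropA shows the bed nearly in: post tops at crop (262,287), (365,290), (252,385), (357,387), knob at (470,350), and way corners at (678,258) and (668,478). CropB shows the greyer plate in the middle of the front row. The pump body runs toward the robot, with its edges about x=452–460 and 548–552. The sleeve end is near (595,340) and the lever root near (515,135).

```bash
python3 - <<'E'
from h import *
c=dict(np.load("pics/top0.npz")); s=dict(np.load("pics/side0.npz"))
A=lambda u,v,z:(onz(c,165+u/5-.4,115+v/5-.4,z)*1000).round(0)
B=lambda u,v,z:(onz(c,310+u/4-.4,125+v/4-.4,z)*1000).round(0)
print("posts",[A(u,v,.102) for u,v in((262,287),(365,290),(252,385),(357,387))])
print("knob",A(468,350,.058)); print("way",A(678,258,.018),A(668,478,.018))
print("bed edge",A(424,242,.05),A(414,455,.05))
print("body L",B(452,190,.06),B(460,440,.06)," R",B(552,440,.06),B(546,185,.06))
print("pivot",B(515,135,.13)); 
# sleeve via black mask in both views
for cam,(u0,v0,u1,v1) in ((c,(440,180,466,216)),(s,(325,105,372,145))):
    im=cam["pixels"]; m=np.zeros(im.shape[:2],np.uint8); m[v0:v1,u0:u1]=(im[v0:v1,u0:u1].max(2)<45)
    n,l,st,ce=cv2.connectedComponentsWithStats(m); k=1+st[1:,4].argmax(); pts=np.argwhere(l==k)[:,::-1].astype(float)
    mu=pts.mean(0); d=np.linalg.svd(pts-mu,full_matrices=False)[2][0]; t=(pts-mu)@d
    print(st[k],mu, (mu+d*t.min()).round(1),(mu+d*t.max()).round(1))
E
```

```text
posts [array([613., 403.]), array([612., 329.]), array([543., 407.]), array([543., 333.])]
knob [577. 261.]
way [654. 112.] [489. 116.]
bed edge [658. 297.] [500. 299.]
body L [ 630. -338.] [ 403. -342.]  R [ 404. -424.] [ 636. -423.]
pivot [ 667. -378.]
[447 186  16  25 220] [453.93181818 197.32727273] [449.2 185.9] [459.6 211. ]
[343 115  24  20 143] [353.66433566 124.04895105] [364.6 115.3] [342.9 132.7]
```

arm_command --series "0 0 0 -0.12 0; 0 0 0 -0.12 0; 0 0 0 -0.12 0; 0 0.111 -0.1065 0 0; 0 0.111 -0.1065 0 0; 0 0.111 -0.1065 0 0; 0 0.111 -0.1065 0 0; 0 0.111 -0.1065 0 0; 0 0.111 -0.1065 0 0; 0 0.111 -0.1065 0 0"

```text
clock: 1.35
position: [0.4209, -0.1605, 0.3942]
ee_rot: [0.976, 0.219, -0.0, 0.0]
ft_force: [1.2, -0.5, 0.2]
grip_width: 1.003
grasp_force: 0.0
```

arm_command --series "0 0.111 -0.1065 0 0; 0 0.111 -0.1065 0 0; 0 0.111 -0.1065 0 0; 0 0.111 -0.1065 0 0; 0 0.111 -0.1065 0 0; 0 0.111 -0.1065 0 0; 0 0.111 -0.1065 0 0; 0 0 0 0 -0.058; 0 0 0 0 -0.058; 0 0 0 0 -0.058"

```text
clock: 2.6
position: [0.5741, 0.2401, 0.3937]
ee_rot: [0.879, 0.477, -0.0, -0.0]
ft_force: [-0.5, 0.0, -0.3]
grip_width: 1.0
grasp_force: 0.0
```

arm_command --series "0 0 0 0 -0.058; 0 0 0 0 -0.058; 0 0 0 0 -0.058; 0 0 0 0.12 0; 0 0 0 0.12 0; 0 0 0 0.12 0; 0 0 0 0 0; 0 0 0 0 0; 0 0 0 0 0; 0 0 0 0 0"

```text
clock: 3.85
position: [0.5746, 0.2403, 0.2517]
ee_rot: [0.72, 0.694, 0.001, 0.0]
ft_force: [0.5, -0.2, -0.1]
grip_width: 1.002
grasp_force: 0.0
```

```bash
python3 - <<'E'
from h import *
go(.577,.261,.15,88.5)
c=viewer.camera("wrist"); np.savez("pics/w1.npz",**c); cv2.imwrite("pics/w1.png",c["pixels"][:,:,::-1]); print(c["intrinsics"],c["extrinsics"].round(3))
for p in ((.577,.261,.058),(.613,.403,.102),(.543,.333,.102)): print(proj(c,p,True))
E
```

```text
cur [0.5746 0.2403 0.2517] yaw 88.0 shift [0.0517 0.0037 0.2543] spin -0.003 tilt [ 0.002  0.001 -1.   ] F [ 0.5 -0.2 -0.1] w 1.002 0.0 q [ 0.23  0.49 -0.97  1.43  0.4   1.43 -0.77] t 3.85
[[309.70691629   0.         322.56028058]
 [  0.         309.70691629 197.71044057]
 [  0.           0.           1.        ]] [[ 0.999 -0.036  0.002 -0.566]
 [ 0.035  0.948 -0.316 -0.206]
 [ 0.009  0.316  0.949 -0.463]
 [ 0.     0.     0.     1.   ]]
[323.50652949 156.10513084]
[359.40207899   7.36519623]
[281.6546228   86.61484069]
```

View pics/w1.png

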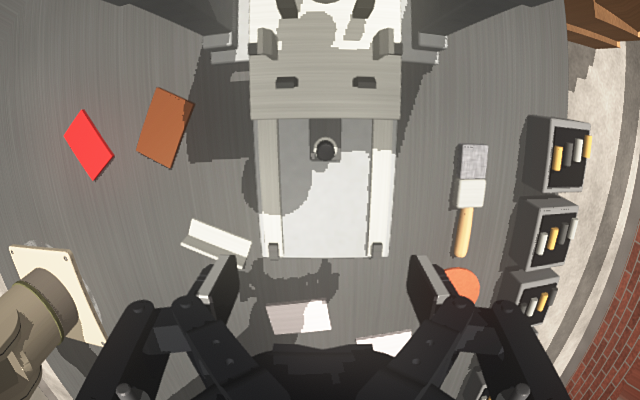

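The wrist view shows the knob top at about (325,148), the bed's front edge at row 119 between columns 250 and 401, and the front posts at (287,82) and (364,82).

```bash
python3 - <<'E'
from h import *
c=dict(np.load("pics/w1.npz"))
for n,u,v,z in (("knob",325,147,.058),("edgeL",250,119,.05),("edgeR",401,117,.05),("wayL",262,257,.018),("wayR",389,257,.018),("postL",287,80,.102),("postR",364,80,.102)): print(n,onz(c,u,v,z,True).round(4))
E
```

```text
knob [0.5789 0.2705]
edgeL [0.5007 0.3034]
edgeR [0.6607 0.3001]
wayL [0.4904 0.1219]
wayR [0.6598 0.1154]
postL [0.5479 0.3386]
postR [0.6146 0.3363]
```

arm_command --series "0 0.065 0.008 0 -0.003; 0 0 0 0.12 0; 0 0 0 0.12 0; 0 0 0 0.12 0; 0.3 0 0 0.1 0; 0.5 0 0 0.038 0; 1 0 0 0 0; 1 0 0 0 0; 1 0 0 0 0; 1 0 0 0 0" --newtons 40

```text
clock: 5.15
position: [0.5787, 0.2665, 0.0529]
ee_rot: [0.716, 0.698, 0.001, 0.0]
ft_force: [-4.7, -0.8, 7.1]
grip_width: 0.218
grasp_force: 40.1
```

arm_command --series "1 -0.06 0 0 0; 1 -0.08 0 0 0; 1 -0.08 0 0 0; 1 -0.08 0 0 0; 1 -0.05 0 0 0; 1 -0.02 0 0 0; 1 -0.01 0 0 0; 1 0 0 0 0; 1 0 0 0 0; 1 0 0 0 0"

```text
clock: 6.4
position: [0.5739, 0.1188, 0.0529]
ee_rot: [0.715, 0.699, 0.003, -0.001]
ft_force: [-6.0, 13.3, 4.4]
grip_width: 0.215
grasp_force: 44.1
```

arm_command --series "0 0.01 0 0 0; 0 0 0 0 0; 0 0 0 0 0; 0 0 0 0 0; 0 0 0 -0.06 0; 0 0 0 -0.12 0; 0 0 0 -0.12 0; 0 0 0 -0.12 0; 0 0 0 -0.12 0; 0 0 0 0 0"

```text
clock: 7.65
position: [0.5758, 0.1185, 0.2709]
ee_rot: [0.716, 0.698, 0.002, 0.002]
ft_force: [-0.0, -0.1, -1.0]
grip_width: 1.002
grasp_force: 0.0
```

```bash
python3 - <<'E'
from h import *
go(.57,.22,.3,0)
c=viewer.camera("wrist"); np.savez("pics/w2.npz",**c)
t=viewer.camera("top"); np.savez("pics/t2.npz",**t)
a=c["pixels"][60:260,200:460]; b=t["pixels"][145:220,230:310]
cv2.imwrite("pics/w2.png",np.vstack([cv2.resize(a[...,::-1],(520,400)),np.zeros((5,520,3),np.uint8)])); cv2.imwrite("pics/t2.png",cv2.resize(b[...,::-1],None,fx=6,fy=6,interpolation=cv2.INTER_CUBIC))
E
```

```text
cur [0.5758 0.1185 0.2709] yaw 88.5 shift [ 0.2533 -0.0207 -0.0726] spin 0.4915 tilt [ 0.006  0.001 -1.   ] F [-0.  -0.1 -1. ] w 1.002 0.0 q [ 0.5   0.4  -1.    1.5   0.34  1.42 -0.55] t 7.65
```

View pics/w2.png

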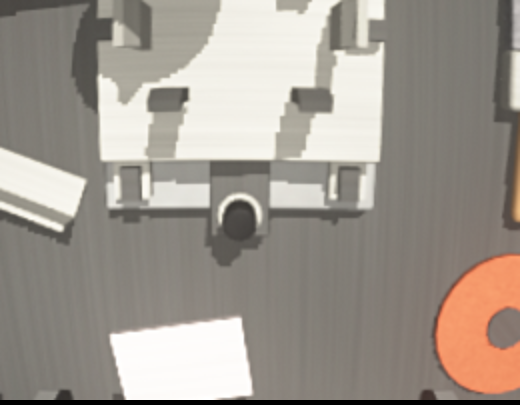

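View pics/t2.png

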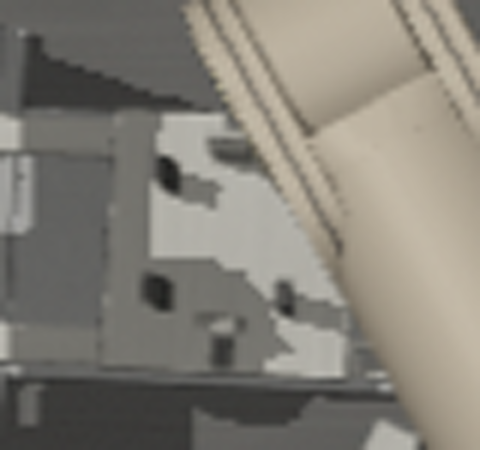

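The wrist crop shows the bed's front edge corners at (100,160) and (380,161), the front posts at (168,99) and (312,99), and the knob top at (240,217). In the top crop the rear posts are at (168,175) and (157,292), with one front post at (287,298).

```bash
python3 - <<'E'
from h import *
c=dict(np.load("pics/w2.npz"));t=dict(np.load("pics/t2.npz"))
W=lambda u,v,z:onz(c,200+u/2-.25,60+v/2-.25,z,True).round(4)
T=lambda u,v,z:onz(t,230+u/6-.4,145+v/6-.4,z).round(4)
print("edge",W(100,160,.05),W(380,161,.05),"knob",W(240,217,.058),"way",W(107,208,.018),W(374,208,.018))
print("posts inner-top?",[W(u,v,.102) for u,v in((148,110),(188,110),(292,110),(332,110),(150,88),(188,88),(294,88),(332,88))])
print("top posts",T(168,175,.1),T(157,292,.1),T(287,298,.1),"cheek",T(222,350,.1),T(232,150,.1))
print("bed left edge?",T(105,245,.05))
E
```

```text
edge [0.4959 0.1562] [0.6545 0.1511] knob [0.5743 0.1219] way [0.4904 0.1215] [0.6584 0.1167]
posts inner-top? [array([0.533 , 0.1854]), array([0.5519, 0.1845]), array([0.6005, 0.1831]), array([0.6194, 0.183 ]), array([0.5344, 0.1958]), array([0.5523, 0.1949]), array([0.6016, 0.1935]), array([0.6195, 0.1934])]
top posts [0.6093 0.2584] [0.5393 0.2629] [0.5367 0.1861] cheek [0.5054 0.2236] [0.6248 0.2209]
bed left edge? [0.5742 0.3027]
```

arm_command --series "0 -0.1435 -0.0535 0 0; 0 -0.1435 -0.0535 0 0; 0 0 0 0.04 0.057; 0 0 0 0.04 0.057; 0 0 0 0.04 0.057; 0 0 0 0.04 0.057; 0 0 0 0.04 0.057; 0 0 0 0.04 0.057; 0 0 0 0 0.057; 0 0 0 0 0.057"

```text
clock: 9.0
position: [0.5275, 0.0039, 0.1693]
ee_rot: [0.999, 0.053, -0.001, -0.0]
ft_force: [-0.5, -0.6, -0.1]
grip_width: 1.001
grasp_force: 0.0
```

```bash
cat >> h.py <<'E'
def look(z=.008,amin=1500,amax=60000,sv=150,name=None):
    c=viewer.camera("wrist"); hsv=cv2.cvtColor(c["pixels"],cv2.COLOR_RGB2HSV)
    m=(hsv[...,2]>sv)&(hsv[...,1]<60); m=cv2.morphologyEx(m.astype(np.uint8),cv2.MORPH_OPEN,np.ones((3,3)))
    if name: cv2.imwrite(name,c["pixels"][:,:,::-1])
    for r in rects(c,m,z,amin,amax,True):
        if 80<r[3]<115 and 50<r[4]<75: print(r)
def tops(z=.008):
    c=viewer.camera("top"); hsv=cv2.cvtColor(c["pixels"],cv2.COLOR_RGB2HSV)
    roi=np.zeros((400,640),bool); roi[140:230,305:415]=1
    for r in rects(c,(hsv[...,2]>120)&(hsv[...,1]<70)&roi,z,150,900): print(r)
E
python3 - <<'E'
from h import *
go(.530,.005,.021,6.4); look(name="pics/w3.png"); tops()
E
```

```text
cur [0.5275 0.0039 0.1693] yaw 6.1 shift [ 0.0076 -0.0019  0.3707] spin -0.0019 tilt [-0.003  0.    -1.   ] F [-0.5 -0.6 -0.1] w 1.001 0.0 q [ 0.6   0.27 -0.78  1.79  0.21  1.17 -1.72] t 9.0
(array([516.7, 216.8]), 513, -225, 92, 62, -11.8, array([244, 238, 234], dtype=uint8))
(array([433.6, 196.8]), 520, -115, 100, 61, 9.8, array([229, 226, 212], dtype=uint8))
(array([320.4, 178.1]), 531, 6, 92, 60, 5.7, array([246, 240, 236], dtype=uint8))
(array([520.2,  87. ]), 657, -192, 97, 62, 6.4, array([241, 234, 230], dtype=uint8))
(array([136.4,  58.6]), 639, 215, 85, 59, 86.7, array([237, 234, 226], dtype=uint8))
(array([419.3,  51. ]), 667, -73, 93, 63, 5.7, array([244, 237, 232], dtype=uint8))
(array([390.2, 205. ]), 513, -227, 93, 63, -11.4, array([201, 194, 190], dtype=uint8))
(array([380.6, 166.5]), 659, -191, 94, 63, 7.8, array([200, 193, 189], dtype=uint8))
```

```bash
python3 - <<'E'
from workcell import manip
print(manip.tips_ahead, [a for a in dir(manip) if a[0]!='_'])
E
```

```text
0.019 ['MotionError', 'get_obs', 'hand_in', 'tips_ahead']
```

arm_command --series "0.1 0.008 -0.002 0.1 0; 0.1 0 0 0.1 0; 0.15 0 0 0.1 0; 0.15 0 0 0.05 0; 0.15 0 0 0.02 0; 0.15 0 0 0 0; 0.15 0 0 0 0; 0.15 0 0 0 0; 0.15 0 0 0 0; 0.15 0 0 0 0"

```text
clock: 10.35
position: [0.5318, 0.0053, 0.0233]
ee_rot: [0.998, 0.056, 0.0, 0.0]
ft_force: [-0.0, -0.0, -0.2]
grip_width: 0.848
grasp_force: 0.0
```

```bash
python3 - <<'E'
from h import *
print(manip.tips_ahead); go(.531,.0055,.021,5.8)
E
```

```text
0.019
cur [0.5318 0.0053 0.0233] yaw 6.4 shift [-0.0019 -0.0008  0.0058] spin 0.0034 tilt [ 0. -0. -1.] F [-0.  -0.  -0.2] w 0.848 0.0 q [ 0.5   0.48 -0.7   1.89  0.39  0.91 -1.85] t 10.35
```

arm_command --series "0.2 0 0 0.006 0.003; 0.2 0 0 0.006 0; 0.22 0 0 0 0; 0.22 0 0 0 0; 0.22 0 0 0 0; 0.22 0 0 0 0; 0.22 0 0 0 0; 0.22 0 0 0 0; 0.22 0 0 0 0; 0.22 0 0 0 0"

```text
clock: 11.6
position: [0.5317, 0.0053, 0.0183]
ee_rot: [0.999, 0.051, 0.0, 0.0]
ft_force: [-0.0, 0.3, 0.1]
grip_width: 0.776
grasp_force: 0.0
```

arm_command --series "0.22 0 0 0.004 0; 0.22 0 0 0.004 0; 1 0 0 0 0; 1 0 0 0 0; 1 0 0 0 0; 1 0 0 0 0; 1 0 0 0 0; 1 0 0 0 0; 1 0 0 0 0; 1 0 0 0 0" --newtons 40

```text
clock: 12.85
position: [0.5317, 0.0054, 0.0151]
ee_rot: [0.999, 0.051, -0.0, 0.0]
ft_force: [-2.0, 0.2, 4.2]
grip_width: 0.683
grasp_force: 43.6
```

arm_command --series "1 0 0 -0.05 0; 1 0 0 -0.1 0; 1 0 0 -0.1 0.042; 1 0 0 -0.0875 0; 1 0.02 -0.11 0 0; 1 0.02 -0.12 0 0; 1 0.02 -0.12 0 0; 1 0.02 -0.11 0 0; 1 0.0185 -0.098 0 0; 1 0 0 0 0"

```text
clock: 14.1
position: [0.5769, 0.2315, 0.1513]
ee_rot: [1.0, -0.012, 0.0, -0.001]
ft_force: [0.2, -0.4, -1.7]
grip_width: 0.683
grasp_force: 43.7
```

```bash
python3 - <<'E'
from h import *
go(.5777,.2275,.11,-1.7)
look(z=.146,name="pics/w4.png"); c=viewer.camera("wrist");np.savez("pics/w4.npz",**c)
cv2.imwrite("pics/w4c.png",cv2.resize(c["pixels"][60:320,190:450,::-1],(600,600)))
E
```

```text
cur [0.5769 0.2315 0.1513] yaw -1.4 shift [0.0023 0.0102 0.1031] spin 0.0017 tilt [ 0.     0.003 -1.   ] F [ 0.2 -0.4 -1.7] w 0.683 43.70387077331543 q [ 0.14  0.51 -0.78  1.56  0.37  1.22 -2.3 ] t 14.1
(array([329.6, 253.8]), 577, 227, 90, 66, -1.3, array([249, 243, 240], dtype=uint8))
```

View pics/w4c.png

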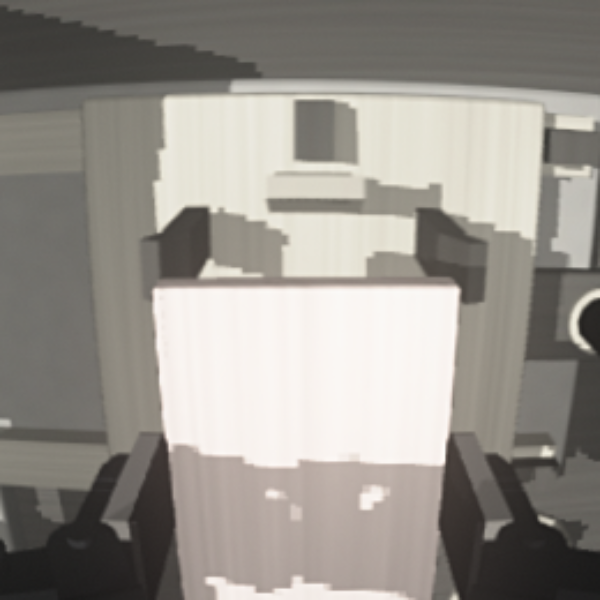

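The crop shows the held blank with its front edge from (153,285) to (460,285). The +x posts' inner tops are at (209,207) and (417,208), and the bed's side edges at (85,105) and (542,103).

```bash
python3 - <<'E'
from h import *
c=dict(np.load("pics/w4.npz")); k=260/600
W=lambda u,v,z:(onz(c,190+u*k-.3,60+v*k-.3,z,True)*1000).round(1)
print("bed +x corners",W(85,105,.05),W(542,103,.05),"lower",W(105,420,.05),W(518,420,.05))
print("posts inner top",W(209,207,.102),W(417,208,.102), "outer",W(147,240,.09),W(485,242,.09))
print("blank bot edge",W(153,287,.1423),W(460,287,.1423),"top",W(155,288,.15),W(458,288,.15)); print("cheek foot/top",W(268,172,.102),W(365,172,.102),W(268,195,.102))
E
```

```text
bed +x corners [657.8 297.1] [654.9 151.2] lower [547.7 301.9] [543.7 153.3]
posts inner top [630.9 251. ] [629.4 200.1] outer [620.8 270.1] [617.9 179.6]
blank bot edge [622.2 257.3] [620.7 197.5] top [624.2 255.1] [622.7 199.6]
cheek foot/top [639.  236.2] [638.4 212.8] [633.4 236.4]
```

arm_command --series "1 0.002 0.0088 0 0.001; 1 0 0 0.05 0; 1 0 0 0.05 0; 1 0 0 0.03 0; 1 0 0 0.03 0; 1 0 0 0.01 0; 1 0 0 0 0; 1 0 0 0 0; 1 0 0 0 0; 1 0 0 0 0"

```text
clock: 15.45
position: [0.5775, 0.225, 0.0808]
ee_rot: [1.0, -0.016, -0.001, -0.001]
ft_force: [0.7, 5.6, -2.7]
grip_width: 0.687
grasp_force: 43.7
```

arm_command --series "1 0 -0.008 0 0; 1 0 0 0 0; 1 0 0 0.012 0; 1 0 0 0.012 0; 1 0 0 0 0; 1 0 0 0 0; 1 0 0 0 0; 1 0 0 0 0; 1 0 0 0 0; 1 0 0 0 0"

```text
clock: 16.7
position: [0.5785, 0.227, 0.0725]
ee_rot: [1.0, -0.016, 0.0, 0.0]
ft_force: [0.7, 0.4, -1.7]
grip_width: 0.68
grasp_force: 48.4
```

arm_command --series "1 0 -0.003 0.0075 0; 1 0 0 0.0075 0; 1 0 0 0 0; 0.12 0 0 0 0; 0.12 0 0 0 0; 0.12 0 0 0 0; 0.12 0 0 -0.06 0; 0.12 0 0 -0.1 0; 0.12 0 0 -0.1 0; 0.12 0 0 0 0"

```text
clock: 17.95
position: [0.5799, 0.2292, 0.1741]
ee_rot: [1.0, -0.016, 0.003, -0.001]
ft_force: [1.2, 0.4, -0.9]
grip_width: 0.882
grasp_force: 0.0
```

```bash
python3 - <<'E'
from h import *
go(.522,-.115,.15,10); look(z=.058,name="pics/w5.png"); tops()
E
```

```text
cur [0.5799 0.2292 0.1741] yaw -1.9 shift [-0.1169  0.8648  0.0578] spin -0.0659 tilt [ 0.005  0.002 -1.   ] F [ 1.2  0.4 -0.9] w 0.882 0.0 q [ 0.14  0.49 -0.79  1.53  0.36  1.26 -2.3 ] t 17.95
(array([311.5, 220.5]), 465, 54, 90, 74, 1.0, array([160, 151, 133], dtype=uint8))
(array([390.1, 205.4]), 513, -227, 93, 63, -11.9, array([201, 194, 191], dtype=uint8))
(array([360.7, 202.7]), 522, -115, 100, 61, 11.3, array([175, 174, 166], dtype=uint8))
(array([380.6, 166.5]), 659, -191, 94, 63, 7.8, array([200, 192, 189], dtype=uint8))
(array([349.2, 163.8]), 668, -72, 94, 63, 7.1, array([201, 193, 190], dtype=uint8))
```

arm_command --series "0.12 0.0407 0.1244 0 0; 0.12 0.0407 0.1244 0 0; 0.12 0.0407 0.1244 0 0; 0.12 0.0407 0.1244 0 0; 0.12 0.0407 0.1244 0 0; 0.12 0.0407 0.1244 0 0; 0.12 0 0 0.06 -0.046; 0.12 0 0 0 0; 0.12 0 0 0 0; 0.12 0 0 0 0"

```text
clock: 19.3
position: [0.6667, -0.0724, 0.1474]
ee_rot: [0.998, 0.056, 0.001, 0.0]
ft_force: [-0.3, -0.1, -0.5]
grip_width: 0.878
grasp_force: 0.0
```

```bash
python3 - <<'E'
from h import *
look(); go(.6675,-.0725,.0145,6.2)
E
```

```text
(array([343.5, 315.1]), 524, -113, 90, 61, 10.3, array([236, 233, 224], dtype=uint8))
(array([441.4, 207.1]), 660, -189, 93, 62, 7.7, array([253, 251, 249], dtype=uint8))
(array([320.7, 186.1]), 668, -71, 93, 61, 6.7, array([253, 251, 248], dtype=uint8))
cur [ 0.6667 -0.0726  0.1474] yaw 6.4 shift [ 1.700e-03 -2.000e-04  3.322e-01] spin 0.0011 tilt [ 0.001 -0.    -1.   ] F [ 0.   0.6 -0.1] w 0.879 0.0 q [ 0.53  0.6  -0.7   1.42  0.39  1.26 -1.67] t 19.35
```

arm_command --series "0.15 0.003 -0.003 0.1 -0.001; 0.15 0 0 0.1 0; 0.15 0 0 0.09 0; 0.15 0 0 0.04 0; 0.15 0 0 0.002 0; 0.15 0 0 0 0; 1 0 0 0 0; 1 0 0 0 0; 1 0 0 0 0; 1 0 0 0 0"

```text
clock: 20.6
position: [0.6685, -0.0721, 0.0158]
ee_rot: [0.998, 0.057, 0.001, 0.0]
ft_force: [-1.4, 0.5, 6.3]
grip_width: 0.685
grasp_force: 42.7
```

arm_command --series "1 0 0 -0.08 0; 1 0 0 -0.13 0; 1 0 0 -0.13 0.0456; 1 -0.0415 -0.1241 0 0; 1 -0.0415 -0.1241 0 0; 1 -0.0415 -0.1241 0 0; 1 -0.0415 -0.1241 0 0; 1 -0.0415 -0.1241 0 0; 1 -0.0415 -0.1241 0 0; 1 0 0 0 0"

```text
clock: 21.85
position: [0.5739, 0.2342, 0.1511]
ee_rot: [1.0, -0.01, 0.0, -0.001]
ft_force: [0.2, -0.4, -1.6]
grip_width: 0.687
grasp_force: 44.2
```

arm_command --series "1 0 0 0 0; 1 0 0 0.05 0; 1 0 0 0.05 0; 1 0 0 0.03 0; 1 0 0 0.02 0; 1 0 0 0 0; 1 0 0 0 0; 1 0 0 0 0; 1 0 0 0 0; 1 0 0 0 0"

```text
clock: 23.1
position: [0.5764, 0.2284, 0.0899]
ee_rot: [1.0, -0.014, 0.0, 0.0]
ft_force: [0.1, -0.7, -1.1]
grip_width: 0.688
grasp_force: 44.2
```

arm_command --series "1 0.002 0 0.018 0; 1 0 0 0.017 0; 1 0 0 0 0; 1 0 0 0 0; 0.12 0 0 0 0; 0.12 0 0 0 0; 0.12 0 0 0 0; 0.12 0 0 -0.06 0; 0.12 0 0 -0.1 0; 0.12 0 0 -0.1 0"

```text
clock: 24.35
position: [0.5769, 0.2284, 0.1809]
ee_rot: [1.0, -0.014, -0.0, 0.0]
ft_force: [0.7, -0.4, -0.3]
grip_width: 0.879
grasp_force: 0.0
```

```bash
python3 - <<'E'
from h import *
go(.6595,-.190,.12,7.5); look(z=.066); tops()
c=viewer.camera("wrist"); np.savez("pics/w6.npz",**c); cv2.imwrite("pics/w6.png",cv2.resize(c["pixels"][60:320,190:450,::-1],(600,600)))
E
```

```text
cur [0.5769 0.2284 0.1809] yaw -1.6 shift [0.2358 1.0397 0.1522] spin -0.0506 tilt [-0. -0. -1.] F [ 0.7 -0.4 -0.3] w 0.879 0.0 q [ 0.14  0.48 -0.79  1.53  0.35  1.28 -2.29] t 24.35
(array([310.8, 220.7]), 463, 57, 86, 67, 1.0, array([159, 150, 133], dtype=uint8))
(array([390.1, 205.4]), 513, -227, 93, 63, -11.9, array([201, 194, 191], dtype=uint8))
(array([360.8, 202.9]), 522, -115, 100, 61, 11.3, array([176, 174, 166], dtype=uint8))
(array([380.6, 166.5]), 659, -191, 94, 63, 7.8, array([200, 193, 189], dtype=uint8))
```

View pics/w6.png

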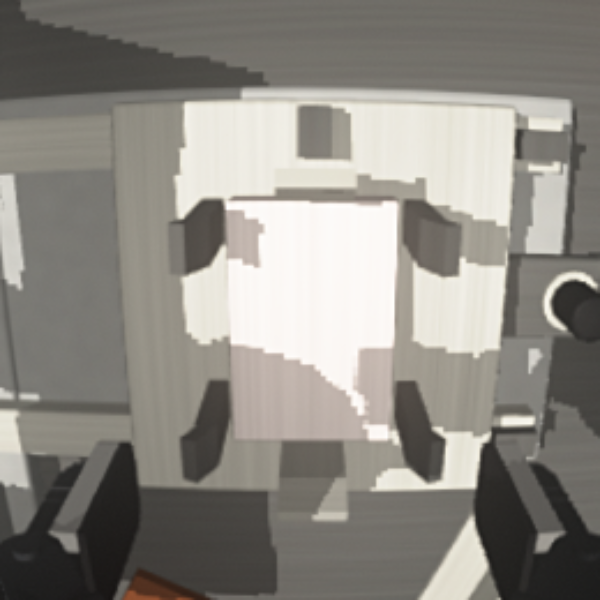

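Blanks 1 and 2 lie squarely between the four posts; the top one spans crop (230,198) to (397,440).

arm_command --series "0.12 0.0337 0.1485 0 0; 0.12 0.0337 0.1485 0 0; 0.12 0.0337 0.1485 0 0; 0.12 0.0337 0.1485 0 0; 0.12 0.0337 0.1485 0 0; 0.12 0.0337 0.1485 0 0; 0.12 0.0337 0.1485 0 0; 0.12 0 0 0.07 -0.0506; 0.12 0 0 0 0; 0.12 0 0 0 0"

```text
clock: 25.75
position: [0.6598, -0.1885, 0.1521]
ee_rot: [0.998, 0.065, 0.0, -0.0]
ft_force: [-0.9, 0.7, 0.6]
grip_width: 0.88
grasp_force: 0.0
```

```bash
python3 - <<'E'
from h import *
look(); go(.6595,-.190,.0155,7.5)
E
```

```text
(array([338. , 313.8]), 515, -225, 96, 63, -11.8, array([253, 251, 250], dtype=uint8))
(array([319.4, 194.5]), 652, -187, 108, 69, 7.7, array([254, 253, 251], dtype=uint8))
cur [ 0.6601 -0.1886  0.1527] yaw 7.4 shift [-0.0024  0.0034  0.343 ] spin -0.0003 tilt [ 0.001  0.    -1.   ] F [ 0.3 -0.2 -0.5] w 0.881 0.0 q [ 0.66  0.62 -0.67  1.37  0.38  1.28 -1.46] t 25.8
```

```bash
python3 - <<'E'
from h import *
tops(); c=viewer.camera("wrist"); t=viewer.camera("top")
hsv=cv2.cvtColor(c["pixels"],cv2.COLOR_RGB2HSV)
for sv in (150,180,210,235):
    m=((hsv[...,2]>sv)&(hsv[...,1]<60)).astype(np.uint8); print(sv,[r[:6] for r in rects(c,m,.008,1500,60000,True)])
cv2.imwrite("pics/w7.png",np.vstack([cv2.resize(c["pixels"][60:360,120:520,::-1],(600,400)),cv2.resize(t["pixels"][140:230,300:420,::-1],(600,200)) ])[:600])
E
```

```text
(array([360.2, 202.3]), 522, -114, 100, 62, 10.3, array([175, 174, 166], dtype=uint8))
150 [(array([337.7, 313.2]), 516, -225, 97, 63, -11.7), (array([ 21.2, 225.6]), 547, 254, 189, 87, -2.8), (array([320.9, 199.3]), 652, -187, 112, 73, 9.0)]
180 [(array([337.7, 314.4]), 514, -225, 93, 61, -11.7), (array([323.4, 186.9]), 660, -190, 92, 61, 7.5)]
210 [(array([337.8, 314.5]), 514, -225, 93, 60, -11.9), (array([323.3, 186.9]), 660, -190, 92, 60, 7.4)]
235 [(array([337.9, 314.5]), 514, -225, 92, 60, -11.8), (array([323.3, 187.2]), 660, -190, 91, 59, 7.4)]
```

View pics/w7.png

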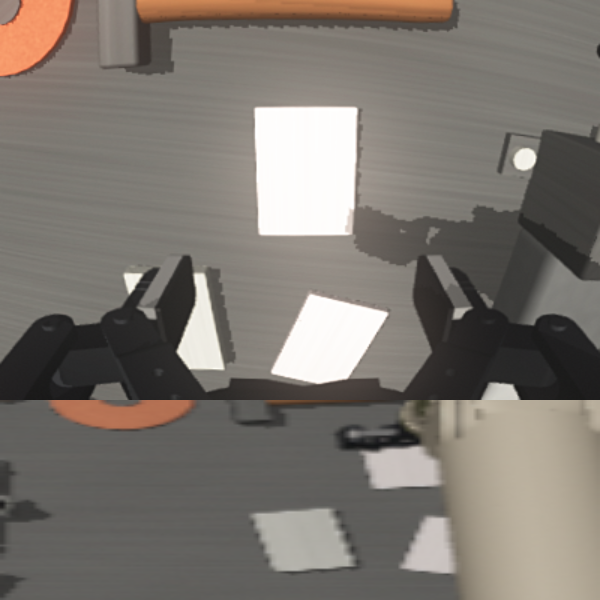

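That was only glare merging at the low threshold. The blank is unmoved at (0.660, −0.190).

arm_command --series "0.15 0 0.0034 0.1 0; 0.15 0 0 0.1 0; 0.15 0 0 0.1 0; 0.15 0 0 0.041 0; 0.15 0 0 0.002 0; 0.15 0 0 0 0; 1 0 0 0 0; 1 0 0 0 0; 1 0 0 0 0; 1 0 0 0 0"

```text
clock: 27.2
position: [0.661, -0.1914, 0.0168]
ee_rot: [0.998, 0.065, 0.001, 0.001]
ft_force: [-1.3, 0.3, 5.3]
grip_width: 0.688
grasp_force: 42.5
```

```bash
sed -i 's/sv=150/sv=190/' h.py; python3 - <<'E'
from h import *
go(.5775,.2285,.0155,-1.7)
E
```

```text
cur [ 0.661  -0.1914  0.0168] yaw 7.5 shift [-0.0704 -1.0681  0.0017] spin 0.051 tilt [ 0.003 -0.001 -1.   ] F [-1.3  0.3  5.3] w 0.688 42.51473128795624 q [ 0.64  0.76 -0.61  1.46  0.47  1.07 -1.51] t 27.2
```

arm_command --series "1 0 0 -0.1 0; 1 0 0 -0.12 0; 1 0 0 -0.12 0.051; 1 -0.0341 -0.149 0 0; 1 -0.0341 -0.149 0 0; 1 -0.0341 -0.149 0 0; 1 -0.0341 -0.149 0 0; 1 -0.0341 -0.149 0 0; 1 -0.0341 -0.149 0 0; 1 -0.0341 -0.149 0 0"

```text
clock: 28.45
position: [0.5765, 0.2304, 0.1517]
ee_rot: [1.0, -0.015, 0.001, 0.0]
ft_force: [0.7, -0.3, -2.0]
grip_width: 0.686
grasp_force: 44.1
```

arm_command --series "1 0 0 0 0; 1 0 0 0 0; 1 0 0 0.05 0; 1 0 0 0.05 0; 1 0 0 0.02 0; 1 0 0 0.02 0; 1 0 0 0 0; 1 0 0 0 0; 1 0 0 0 0; 1 0 0 0 0"

```text
clock: 29.7
position: [0.5769, 0.2287, 0.0948]
ee_rot: [1.0, -0.015, 0.0, -0.0]
ft_force: [0.3, -0.4, -1.4]
grip_width: 0.685
grasp_force: 44.1
```

arm_command --series "1 0.002 0 0.015 0; 1 0 0 0.011 0; 1 0 0 0 0; 1 0 0 0 0; 0.12 0 0 0 0; 0.12 0 0 0 0; 0.12 0 0 0 0; 0.12 0 0 -0.06 0; 0.12 0 0 -0.1 0; 0.12 0 0 -0.09 0"

```text
clock: 30.95
position: [0.5775, 0.2287, 0.1855]
ee_rot: [1.0, -0.015, 0.0, -0.0]
ft_force: [0.7, 0.1, -0.3]
grip_width: 0.88
grasp_force: 0.0
```

```bash
python3 - <<'E'
from h import *
go(.5135,-.226,.12,-11.8); look(z=.074); tops()
E
```

```text
cur [0.5775 0.2287 0.1855] yaw -1.7 shift [-0.1267  1.1408  0.1636] spin 0.0562 tilt [ 0.  0. -1.] F [ 0.7  0.1 -0.3] w 0.88 0.0 q [ 0.14  0.48 -0.79  1.52  0.35  1.28 -2.29] t 30.95
(array([310.7, 220.7]), 463, 57, 86, 67, 1.0, array([159, 148, 132], dtype=uint8))
(array([390.1, 205.4]), 513, -227, 94, 63, -11.9, array([202, 194, 191], dtype=uint8))
(array([360.5, 201.9]), 522, -115, 100, 61, 11.3, array([176, 175, 167], dtype=uint8))
```

arm_command --series "0.12 -0.0158 0.1425 -0.03 0; 0.12 -0.0158 0.1425 0 0; 0.12 -0.0158 0.1425 0 0; 0.12 -0.0158 0.1425 0 0; 0.12 -0.0158 0.1425 0 0; 0.12 -0.0158 0.1425 0 0; 0.12 -0.0158 0.1425 0 0; 0.12 -0.0158 0.1425 0 0; 0.12 0 0 0 0.056; 0.12 0 0 0 0"

```text
clock: 32.3
position: [0.5133, -0.2258, 0.1956]
ee_rot: [0.995, -0.102, -0.0, -0.0]
ft_force: [-0.6, 0.8, -0.3]
grip_width: 0.88
grasp_force: 0.0
```

```bash
python3 - <<'E'
from h import *
look(); go(.514,-.2255,.016,-11.8)
s=viewer.camera("side"); cv2.imwrite("pics/s8.png",cv2.resize(s["pixels"][40:280,220:520,::-1],(600,480)))
E
```

```text
(array([219. , 191.4]), 520, -111, 102, 61, 10.3, array([244, 242, 234], dtype=uint8))
(array([321.8, 175.4]), 514, -225, 91, 61, -11.8, array([254, 252, 250], dtype=uint8))
cur [ 0.5136 -0.2251  0.1958] yaw -11.5 shift [0.0014 0.001  0.4495] spin 0.0015 tilt [-0.  0. -1.] F [ 0.1  1.  -0. ] w 0.882 0.0 q [ 0.85  0.29 -0.61  1.68  0.17  1.23 -1.57] t 32.35
```

View pics/s8.png

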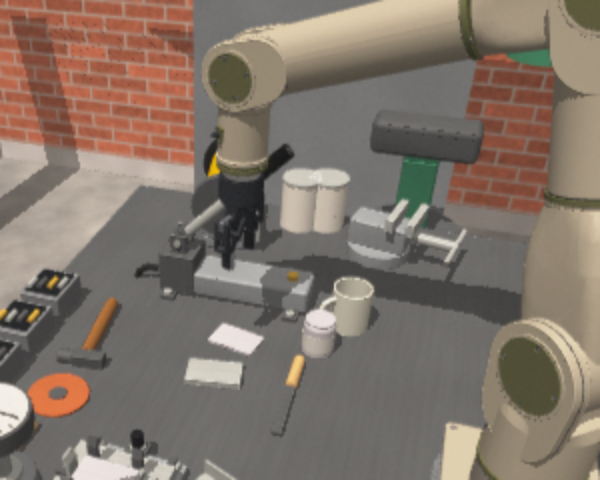

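The arm is clear: the forearm is well above the lever, and the last blank is under the gripper, clear of the tin and the pump.

arm_command --series "0.15 0.0014 0.001 0.12 0.0015; 0.15 0 0 0.12 0; 0.15 0 0 0.12 0; 0.15 0 0 0.07 0; 0.15 0 0 0.02 0; 0.15 0 0 0 0; 1 0 0 0 0; 1 0 0 0 0; 1 0 0 0 0; 1 0 0 0 0"

```text
clock: 33.65
position: [0.5151, -0.2265, 0.018]
ee_rot: [0.995, -0.105, 0.001, 0.001]
ft_force: [-1.2, 1.2, 6.3]
grip_width: 0.689
grasp_force: 42.6
```

```bash
python3 - <<'E'
from h import *
go(.5775,.2287,.0155,-1.7)
E
```

```text
cur [ 0.5151 -0.2265  0.018 ] yaw -12.0 shift [-0.0842 -1.1455  0.0052] spin -0.0572 tilt [ 0.002 -0.001 -1.   ] F [-1.2  1.2  6.3] w 0.689 42.645299434661865 q [ 0.79  0.5  -0.55  1.82  0.33  0.9  -1.69] t 33.65
```

arm_command --series "1 0 0 -0.15 0; 1 0 0 -0.15 -0.0572; 1 0.0156 -0.1428 -0.055 0; 1 0.0156 -0.1428 0 0; 1 0.0156 -0.1428 0 0; 1 0.0156 -0.1428 0 0; 1 0.0156 -0.1428 0 0; 1 0.0156 -0.1428 0 0; 1 0.0156 -0.1428 0 0; 1 0.0156 -0.1428 0 0"

```text
clock: 34.9
position: [0.5783, 0.2306, 0.1593]
ee_rot: [1.0, -0.015, 0.001, 0.0]
ft_force: [1.7, -1.1, -0.9]
grip_width: 0.683
grasp_force: 44.1
```

arm_command --series "1 0 0 0 0; 1 0 0 0 0; 1 0 0 0.05 0; 1 0 0 0.04 0; 1 0 0 0.02 0; 1 0 0 0 0; 1 0 0 0 0; 1 0 0 0 0; 1 0 0 0 0; 1 0 0 0 0"

```text
clock: 36.15
position: [0.5779, 0.229, 0.1143]
ee_rot: [1.0, -0.015, 0.0, 0.0]
ft_force: [-0.1, -0.5, -0.9]
grip_width: 0.676
grasp_force: 44.1
```

arm_command --series "1 0.001 0 0.025 0; 1 0 0 0.025 0; 1 0 0 0 0; 1 0 0 0 0; 0.12 0 0 0 0; 0.12 0 0 0 0; 0.12 0 0 0 0; 0.12 0 0 -0.05 0; 0.12 0 0 -0.1 0; 0.12 0 0 -0.09 0"

```text
clock: 37.4
position: [0.5783, 0.2293, 0.193]
ee_rot: [1.0, -0.015, 0.001, -0.0]
ft_force: [0.1, 0.5, -0.1]
grip_width: 0.876
grasp_force: 0.0
```

```bash
python3 - <<'E'
from h import *
go(.5215,-.114,.12,10.3); look(z=.082); tops(.014)
c=viewer.camera("wrist"); np.savez("pics/w9.npz",**c); cv2.imwrite("pics/w9.png",cv2.resize(c["pixels"][60:320,190:450,::-1],(600,600)))
E
```

```text
cur [0.5783 0.2293 0.193 ] yaw -1.7 shift [-0.1164  0.8623  0.1817] spin -0.0668 tilt [ 0.001  0.001 -1.   ] F [ 0.1  0.5 -0.1] w 0.876 0.0 q [ 0.15  0.48 -0.8   1.51  0.35  1.3  -2.29] t 37.4
(array([311. , 220.9]), 463, 55, 86, 70, 1.0, array([156, 147, 130], dtype=uint8))
(array([360.6, 201.9]), 522, -114, 99, 61, 11.3, array([176, 175, 167], dtype=uint8))
```

View pics/w9.png

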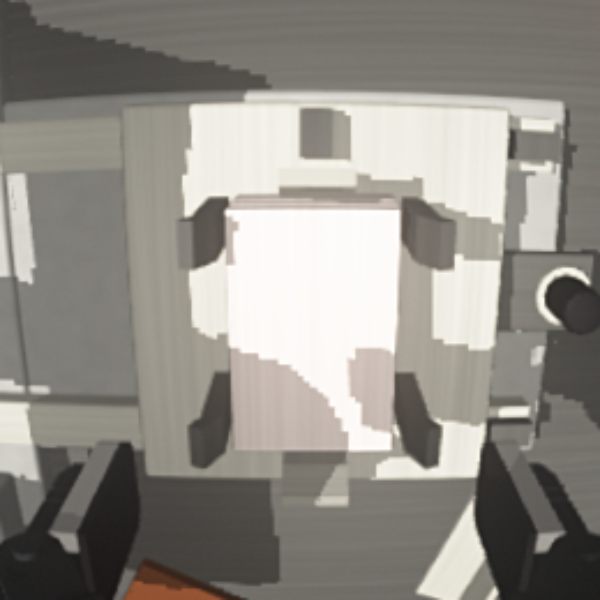

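The four blanks sit stacked between the posts, with the top face spanning crop (228,208) to (400,450). Next is the plate.

arm_command --series "0.12 -0.0194 0.1437 0 0; 0.12 -0.0194 0.1437 0 0; 0.12 -0.0194 0.1437 0 0; 0.12 -0.0194 0.1437 0 0; 0.12 -0.0194 0.1437 0 0; 0.12 -0.0194 0.1437 0 0; 0.12 0 0 0.05 -0.0334; 0.12 0 0 0.05 -0.0334; 0.12 0 0 0 0; 0.12 0 0 0 0"

```text
clock: 38.8
position: [0.5214, -0.1142, 0.1508]
ee_rot: [0.996, 0.089, 0.0, 0.0]
ft_force: [0.3, -0.4, 0.5]
grip_width: 0.881
grasp_force: 0.0
```

```bash
python3 - <<'E'
from h import *
look(z=.014); go(.5215,-.114,.02,10.3)
E
```

```text
(array([320.6, 187.6]), 522, -113, 99, 60, 10.3, array([245, 243, 235], dtype=uint8))
cur [ 0.5216 -0.1142  0.151 ] yaw 10.2 shift [-0.0005 -0.0006  0.3275] spin -0.0006 tilt [ 0.001 -0.    -1.   ] F [-0.4 -0.6  0.4] w 0.877 0.0 q [ 0.78  0.3  -0.74  1.79  0.22  1.13 -1.43] t 38.85
```

arm_command --series "0.15 0.001 -0.0015 0.1 0; 0.15 0 0 0.1 0; 0.15 0 0 0.09 0; 0.15 0 0 0.038 0; 0.15 0 0 0 0; 0.15 0 0 0 0; 1 0 0 0 0; 1 0 0 0 0; 1 0 0 0 0; 1 0 0 0 0" --newtons 70

```text
clock: 40.1
position: [0.5226, -0.1136, 0.021]
ee_rot: [0.996, 0.09, 0.001, 0.001]
ft_force: [-4.5, 1.4, 12.7]
grip_width: 0.68
grasp_force: 73.4
```

```bash
python3 - <<'E'
from h import *
go(.5777,.2290,.16,-1.7)
E
```

```text
cur [ 0.5226 -0.1136  0.021 ] yaw 10.3 shift [ 0.2892 -0.8177 -0.3481] spin 0.0666 tilt [ 0.002 -0.001 -1.   ] F [-4.5  1.4 12.7] w 0.68 73.35200428962708 q [ 0.7   0.48 -0.67  1.89  0.38  0.9  -1.55] t 40.1
```

arm_command --series "1 0 0 -0.1 0; 1 0 0 -0.13 0.0333; 1 0 0 -0.13 0.0333; 1 0.0188 -0.1434 0 0; 1 0.0188 -0.1434 0 0; 1 0.0188 -0.1434 0 0; 1 0.0188 -0.1434 0 0; 1 0.0188 -0.1434 0 0; 1 0.0188 -0.1434 0 0; 1 0 0 0 0"

```text
clock: 41.35
position: [0.5747, 0.2355, 0.1631]
ee_rot: [1.0, -0.011, -0.001, -0.002]
ft_force: [-0.4, -0.1, -5.9]
grip_width: 0.673
grasp_force: 81.4
```

arm_command --series "1 0 0 0 0; 1 0 0 0.04 0; 1 0 0 0.03 0; 1 0 0 0 0; 1 0 0 0 0; 1 0 0 0 0; 1 0 0 0 0; 1 0 0 0 0; 1 0 0 0 0; 1 0 0 0 0"

```text
clock: 42.6
position: [0.5768, 0.229, 0.1349]
ee_rot: [1.0, -0.015, 0.0, 0.0]
ft_force: [-0.6, -0.6, -5.3]
grip_width: 0.672
grasp_force: 81.3
```

```bash
python3 - <<'E'
from h import *
go(.5777,.2290,.12,-1.7); tops()
E
```

```text
cur [0.5768 0.229  0.1349] yaw -1.7 shift [ 0.0022 -0.0001  0.0373] spin -0.0 tilt [ 0. -0. -1.] F [-0.6 -0.6 -5.3] w 0.672 81.29841327667236 q [ 0.14  0.53 -0.79  1.58  0.4   1.2  -2.32] t 42.6
(array([312.5, 220. ]), 469, 48, 97, 85, 1.0, array([164, 154, 137], dtype=uint8))
```

arm_command --series "1 0.002 0 0.015 0; 1 0 0 0.015 0; 1 0 0 0.015 0; 1 0 0 0.008 0; 1 0 0 0.005 0; 1 0 0 0 0; 1 0 0 0 0; 1 0 0 0 0; 1 0 0 0 0; 1 0 0 0 0"

```text
clock: 43.9
position: [0.5782, 0.229, 0.1124]
ee_rot: [1.0, -0.015, 0.001, -0.0]
ft_force: [1.8, -2.1, 4.7]
grip_width: 0.667
grasp_force: 82.6
```

arm_command --series "1 0 0 0.006 0; 1 0 0 0.006 0; 1 0 0 0.005 0; 1 0 0 0 0; 1 0 0 0 0; 1 0 0 0 0; 1 0 0 0 0; 1 0 0 0 0; 1 0 0 0 0; 1 0 0 0 0"

```text
clock: 45.15
position: [0.5775, 0.2292, 0.1048]
ee_rot: [1.0, -0.015, -0.0, -0.0]
ft_force: [3.8, 3.2, -2.5]
grip_width: 0.674
grasp_force: 81.7
```

arm_command --series "1 0 0 0.004 0; 1 0 0 0.004 0; 1 0 0 0.002 0; 1 0 0 0 0; 1 0 0 0 0; 1 0 0 0 0; 1 0 0 0 0; 1 0 0 0 0; 1 0 0 0 0; 1 0 0 0 0"

```text
clock: 46.4
position: [0.5778, 0.229, 0.103]
ee_rot: [1.0, -0.015, 0.001, 0.0]
ft_force: [-5.1, -2.8, 18.8]
grip_width: 0.674
grasp_force: 84.2
```

arm_command --series "0.12 0 0 0 0; 0.12 0 0 0 0; 0.12 0 0 0 0; 0.12 0 0 -0.08 0; 0.12 0 0 -0.07 0; 1 0 0 0 0; 1 0 0 0 0; 1 0 0 0 0; 1 0 0 0 0; 1 0 0 0 0"

```text
clock: 47.65
position: [0.5775, 0.2289, 0.1605]
ee_rot: [1.0, -0.015, -0.0, 0.0]
ft_force: [0.3, -0.3, -0.2]
grip_width: -0.001
grasp_force: 0.0
```

arm_command --series "1 0 0 0 0; 1 0 0 0.06 0; 1 0 0 0.03 0; 1 0 0 0.015 0; 1 0 0 0.005 0; 1 0 0 0 0; 1 0 0 0 0; 1 0 0 0 0; 1 0 0 0 0; 1 0 0 0 0"

```text
clock: 48.9
position: [0.5776, 0.229, 0.117]
ee_rot: [1.0, -0.015, 0.0, 0.0]
ft_force: [-0.2, -0.1, 0.6]
grip_width: 0.0
grasp_force: 0.0
```

arm_command --series "1 0 0 0.005 0; 1 0 0 0.003 0; 1 0 0 0.002 0; 1 0 0 0 0; 1 0 0 0 0; 1 0 0 0 0; 1 0 0 0 0; 1 0 0 0 0; 1 0 0 0 0; 1 0 0 0 0"

```text
clock: 50.15
position: [0.5778, 0.2298, 0.1151]
ee_rot: [1.0, -0.015, 0.001, -0.0]
ft_force: [-6.9, -1.7, 19.2]
grip_width: 0.002
grasp_force: 9.4
```

arm_command --series "1 0 0 -0.1 0; 1 0 0 -0.1125 0; 1 0 0.129 0 0; 1 0 0.129 0 0; 1 0 0.129 0 0; 1 0 0 0 0; 1 0 0 0.12 0; 1 0 0 0.12 0; 1 0 0 0.1 0; 1 0 0 0.02 0"

```text
clock: 51.4
position: [0.5713, 0.075, 0.0516]
ee_rot: [1.0, -0.014, -0.002, -0.0]
ft_force: [0.3, -0.4, 0.3]
grip_width: -0.001
grasp_force: 0.0
```

```bash
python3 - <<'E'
from h import *
go(.574,.0945,.052,-1.7)
c=viewer.camera("wrist"); np.savez("pics/w10.npz",**c); cv2.imwrite("pics/w10.png",c["pixels"][:,:,::-1])
E
```

```text
cur [0.5713 0.075  0.0516] yaw -1.6 shift [ 0.0053 -0.049  -0.001 ] spin 0.0004 tilt [-0.004  0.    -1.   ] F [ 0.3 -0.4  0.3] w -0.001 0.0 q [ 0.38  0.53 -0.73  1.76  0.41  1.01 -2.1 ] t 51.4
```

View pics/w10.png

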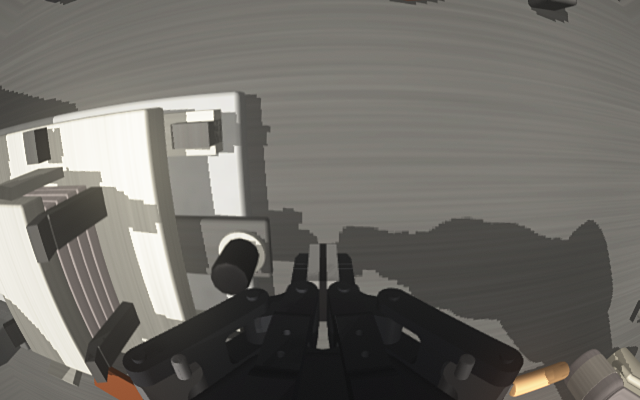

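The knob, at (238,262), is just +y of the closed fingers and aligned with them. Pushing the bed home.

arm_command --series "1 0.006 -0.04 0 0; 1 0 -0.06 0 0; 1 0 -0.08 0 0; 1 0 -0.08 0 0; 1 0 -0.08 0 0; 1 0 -0.08 0 0; 1 0 -0.07 0 0; 1 0 -0.03 0 0; 1 0 0 0 0; 1 0 0 0 0"

```text
clock: 52.7
position: [0.582, 0.2812, 0.0543]
ee_rot: [1.0, -0.015, 0.0, 0.0]
ft_force: [0.5, -0.4, -0.6]
grip_width: -0.001
grasp_force: 0.0
```

arm_command --series "1 0 -0.01 0 0; 1 0 -0.01 0 0; 1 0 -0.01 0 0; 1 0 0 0 0; 1 0 0 0 0; 1 0 0 0 0; 1 0 0 0 0; 1 0 0 0 0; 1 0 0 0 0; 1 0 0 0 0"

```text
clock: 53.95
position: [0.5819, 0.294, 0.0539]
ee_rot: [1.0, -0.015, 0.0, 0.0]
ft_force: [0.2, 0.4, -0.1]
grip_width: 0.0
grasp_force: 0.0
```

arm_command --series "1 0 -0.006 0 0; 1 0 -0.006 0 0; 1 0 -0.006 0 0; 1 0 0 0 0; 1 0 0 0 0; 1 0 0 0 0; 1 0 0 0 0; 1 0 0 0 0; 1 0 0 0 0; 1 0 0 0 0"

```text
clock: 55.2
position: [0.5821, 0.2949, 0.0537]
ee_rot: [1.0, -0.017, -0.001, 0.005]
ft_force: [-10.9, -22.8, 16.3]
grip_width: -0.002
grasp_force: 12.1
```

```bash
python3 - <<'E'
from h import *
go(.58,.3,.052,-1.7)
c=viewer.camera("wrist"); np.savez("pics/w11.npz",**c); t=viewer.camera("top"); np.savez("pics/t11.npz",**t)
# bed front edge expectations: home -> knob (.580,.3185), out -> (.574,.119)
for n,p in (("knob home",(.580,.3185,.058)),("knob out",(.574,.119,.058)),("TCPtip",(.582,.30,.035))): print(n,proj(c,p,True).round(),proj(t,p).round())
E
```

```text
cur [0.5821 0.2949 0.0537] yaw -1.9 shift [-0.0057 -0.0126  0.004 ] spin -0.0012 tilt [-0.003 -0.011 -1.   ] F [-10.9 -22.8  16.3] w -0.002 12.13380753993988 q [-0.03  0.68 -0.72  1.54  0.49  1.12 -2.46] t 55.2
knob home [271. 289.] [242. 183.]
knob out [596. 262.] [297. 186.]
TCPtip [312. 260.] [249. 184.]
```

arm_command --series "1 0 0.02 0 0; 1 0 0.06 0 0; 1 0 0.05 0 0; 1 0 0 -0.1 0; 1 0 0 -0.14 0; 1 0 0 -0.14 0; 1 0 0 -0.14 0; 1 0 0 -0.14 0; 1 0 0 -0.14 0; 1 0 0 0 0"

```text
clock: 56.55
position: [0.5813, 0.2502, 0.3789]
ee_rot: [1.0, -0.015, 0.003, -0.002]
ft_force: [0.2, 0.1, -1.4]
grip_width: -0.001
grasp_force: 0.0
```

```bash
python3 - <<'E'
from h import *
c=dict(np.load("pics/top0.npz")); s=dict(np.load("pics/side0.npz"))
def tri(a,b):
    o1,d1=ray(c,*a);o2,d2=ray(s,*b); d1/=np.linalg.norm(d1); d2/=np.linalg.norm(d2)
    k=np.linalg.lstsq(np.c_[d1,-d2],o2-o1,rcond=None)[0]; p,q=o1+k[0]*d1,o2+k[1]*d2
    return ((p+q)/2).round(3), round(np.linalg.norm(p-q),4)
print("free",tri((459.6,211),(364.6,115.3)),"near",tri((449.2,185.9),(342.9,132.7)),"mid",tri((453.9,197.3),(353.7,124)))
go(.48,-.4,.4,-1)
c=viewer.camera("top"); im=c["pixels"]; hsv=cv2.cvtColor(im,cv2.COLOR_RGB2HSV)
np.savez("pics/t12.npz",**c)
cr=im[120:225,165:310]; A=cv2.resize(cr[...,::-1],(580,420),interpolation=cv2.INTER_CUBIC); cv2.imwrite("pics/t12.png",A)
E
```

```text
free (array([ 0.466, -0.39 ,  0.325]), np.float64(0.0047)) near (array([ 0.549, -0.382,  0.247]), np.float64(0.0068)) mid (array([ 0.508, -0.385,  0.287]), np.float64(0.0042))
cur [0.5813 0.2502 0.3789] yaw -1.7 shift [-0.2045  1.6322 -0.0603] spin -0.0039 tilt [ 0.007  0.004 -1.   ] F [ 0.2  0.1 -1.4] w -0.001 0.0 q [ 0.08  0.42 -0.82  1.18  0.31  1.65 -2.27] t 56.55
```

arm_command --series "1 -0.0089 0.1447 -0.05 0; 1 -0.0089 0.1447 0 0; 1 -0.0089 0.1447 0 0; 1 -0.0089 0.1447 0 0; 1 -0.0089 0.1447 0 0; 1 -0.0089 0.1447 0 0; 1 -0.0089 0.1447 0 0; 1 -0.0089 0.1447 0 0; 1 -0.0089 0.1447 0 0; 1 0 0 0 0"

```text
clock: 57.85
position: [0.5309, -0.2763, 0.3912]
ee_rot: [1.0, -0.019, -0.002, -0.0]
ft_force: [0.5, 1.4, -0.2]
grip_width: 0.003
grasp_force: 0.0
```

```bash
python3 - <<'E'
from h import *
go(.523,-.386,.40,1)
t=viewer.camera("top"); im=t["pixels"]; np.savez("pics/t13.npz",**t)
m=(im[170:200,215:275].max(2)<45).astype(np.uint8); n,l,st,ce=cv2.connectedComponentsWithStats(m)
print("dark blobs",[(st[i,4],(ce[i]+[215,170]).round(1)) for i in range(1,n) if st[i,4]>3])
for u in range(225,256,3): print(u,im[178,u],im[190,u])
E
```

```text
cur [ 0.5309 -0.2763  0.3912] yaw -2.2 shift [-0.0092  0.2747 -0.0221] spin -0.0178 tilt [-0.004  0.    -1.   ] F [ 0.5  1.4 -0.2] w 0.003 0.0 q [ 0.86  0.3  -0.6   1.25  0.17  1.64 -1.32] t 57.85
dark blobs [(np.int32(7), array([223.4, 172.9])), (np.int32(24), array([243.4, 183.8])), (np.int32(8), array([222.5, 192. ]))]
225 [117 115 110] [115 114 109]
228 [117 117 111] [119 117 111]
231 [118 117 111] [116 115 109]
234 [97 96 91] [87 86 84]
237 [99 98 97] [100 100  98]
240 [99 99 97] [ 99 100  98]
243 [98 97 95] [84 85 83]
246 [99 99 97] [83 83 81]
249 [98 98 96] [94 94 92]
252 [98 98 96] [100 100  98]
255 [99 99 97] [101 101  99]
```

arm_command --series "1 0 0.1374 0 0; 1 0 0.1374 0 0; 1 -0.009 0 0 -0.0178; 1 0 0 0 0; 1 0 0 0 0; 1 0 0 0.06 0; 1 0 0 0 0; 1 0 0 0 0; 1 0 0 0 0; 1 0 0 0 0"

```text
clock: 59.15
position: [0.5264, -0.3802, 0.3705]
ee_rot: [1.0, 0.013, 0.0, 0.0]
ft_force: [-0.3, -0.7, -0.2]
grip_width: -0.004
grasp_force: 0.0
```

```bash
python3 - <<'E'
from h import *
go(.5226,-.386,.331,1)
s=viewer.camera("side"); t=viewer.camera("top"); np.savez("pics/s14.npz",**s)
a=cv2.resize(s["pixels"][60:210,270:430,::-1],(480,450)); b=cv2.resize(dict(np.load("pics/t13.npz"))["pixels"][150:215,170:260,::-1],(300,217)); 
o=np.zeros((450,785,3),np.uint8); o[:,:480]=a; o[:217,485:]=b; cv2.imwrite("pics/v14.png",o)
E
```

```text
cur [ 0.5264 -0.3802  0.3705] yaw 1.5 shift [-0.0099  0.0142  0.0988] spin 0.0028 tilt [ 0.001 -0.    -1.   ] F [-0.3 -0.7 -0.2] w -0.004 0.0 q [ 0.93  0.41 -0.56  1.15  0.21  1.63 -1.12] t 59.15
```

View pics/v14.png

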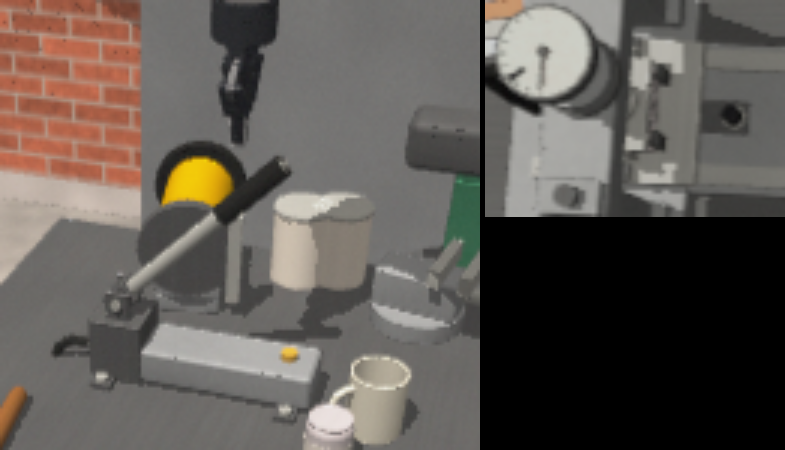

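The fingertips stand right above the sleeve, and the bed is home against the frame.

arm_command --series "1 -0.01 0.0142 0.09 0; 1 -0.0415 0.05 0.0 0; 1 0 -0.05 0 0; 1 0 0 0 0; 1 0 0 0 0; 1 0 0 0 0; 1 0 0 0 0; 1 0 0 0 0; 1 0 0 0 0; 1 0 0 0 0"

```text
clock: 60.5
position: [0.5045, -0.3972, 0.3354]
ee_rot: [1.0, 0.008, 0.003, 0.008]
ft_force: [9.4, -36.5, -3.1]
grip_width: -0.001
grasp_force: 15.1
```

arm_command --series "1 0 0.03 0 0; 1 0 0 -0.08 0; 1 0 0 -0.08 0; 1 0 0 0 0; 1 0 -0.03 0 0; 1 0 0 0 0; 1 0 0 0 0; 1 0 0 0 0; 1 0 0 0 0; 1 0 0 0 0"

```text
clock: 61.75
position: [0.5057, -0.3865, 0.3979]
ee_rot: [1.0, 0.013, 0.0, -0.0]
ft_force: [-0.6, -0.7, -0.2]
grip_width: -0.001
grasp_force: 0.0
```

```bash
python3 - <<'E'
from h import *
go(.5226,-.386,.34,1)
s=viewer.camera("side"); o=dict(np.load("pics/s14.npz"))["pixels"]
im=s["pixels"]
for I in (o,im):
    m=np.zeros(I.shape[:2],np.uint8); m[105:145,325:372]=(I[105:145,325:372].max(2)<45)
    n,l,st,ce=cv2.connectedComponentsWithStats(m); k=1+st[1:,4].argmax(); print(st[k],ce[k].round(1))
E
```

```text
cur [ 0.5057 -0.3865  0.3979] yaw 1.5 shift [ 0.0422 -0.0003  0.1447] spin 0.0027 tilt [ 0.  0. -1.] F [-0.6 -0.7 -0.2] w -0.001 0.0 q [ 0.96  0.38 -0.55  1.13  0.2   1.68 -1.09] t 61.75
[342 115  25  20 141] [353.6 124.1]
[342 116  25  19 135] [353.5 124.4]
```

arm_command --series "1 0.042 0 0 0; 1 0 0 0.1 0; 1 0 0 0.04 0; 1 0 0 0 0; 1 0 0 0 0; 1 0 0 0 0; 1 0 0 0 0; 1 0 0 0 0; 1 0 0 0 0; 1 0 0 0 0"

```text
clock: 63.05
position: [0.5226, -0.386, 0.342]
ee_rot: [1.0, 0.013, 0.0, 0.0]
ft_force: [-0.2, 0.2, -0.0]
grip_width: -0.003
grasp_force: 0.0
```

arm_command --series "1 0 0 0.027 0; 1 -0.0415 0 0.048 0; 1 -0.0415 0 0.048 0; 1 -0.032 0 0.054 0; 1 -0.032 0 0.054 0; 1 -0.021 0 0.059 0; 1 -0.021 0 0.059 0; 1 -0.0095 0 0.056 0; 1 -0.0095 0 0.056 0; 1 0 0 0 0"

```text
clock: 64.3
position: [0.4388, -0.3879, 0.1567]
ee_rot: [1.0, 0.013, -0.0, -0.0]
ft_force: [-2.9, 3.2, 8.5]
grip_width: -0.0
grasp_force: 4.4
```

```bash
python3 - <<'E'
from h import *
go(.4393,-.386,.1568,1)
t=viewer.camera("side"); cv2.imwrite("pics/s15.png",t["pixels"][:,:,::-1]);im=t["pixels"]
m=np.zeros((400,640),np.uint8); m[100:200,325:400]=(im[100:200,325:400].max(2)<45)
n,l,st,ce=cv2.connectedComponentsWithStats(m); print([(st[i],ce[i].round()) for i in range(1,n) if st[i,4]>20])
for th in (.8,.2,0): print(th,proj(t,(.679-.245*np.cos(th),-.384,.118+.245*np.sin(th))).round())
E
```

```text
cur [ 0.4388 -0.3879  0.1567] yaw 1.5 shift [ 0.0013 -0.0046 -0.0002] spin 0.0027 tilt [-0.001  0.001 -1.   ] F [-2.9  3.2  8.5] w -0.0 4.424338638782501 q [ 1.09  0.37 -0.54  1.66  0.2   1.17 -1.05] t 64.3
[(array([325, 108,  27,  21, 145], dtype=int32), array([341., 115.])), (array([365, 123,  17,  39, 199], dtype=int32), array([374., 139.])), (array([356, 165,  27,   7,  71], dtype=int32), array([370., 168.]))]
0.8 [353. 122.]
0.2 [369. 155.]
0 [369. 166.]
```

Stroke 1 is down: the sleeve sits level at side-view (370,168), reading 8.5 N.

arm_command --series "1 0.019 0 -0.112 0; 1 0.042 0 -0.118 0; 1 0.064 0 -0.108 0; 1 0.083 0 -0.096 0; 1 0 0 -0.027 0; 1 0 0 0 0; 1 0 0 0 0; 1 0 0 0 0; 1 0 0 0 0; 1 0 0 0 0"

```text
clock: 65.6
position: [0.5224, -0.386, 0.3418]
ee_rot: [1.0, 0.013, -0.0, -0.0]
ft_force: [-1.4, 0.8, -0.5]
grip_width: 0.002
grasp_force: 0.0
```

arm_command --series "1 0 0 0.027 0; 1 -0.0415 0 0.048 0; 1 -0.0415 0 0.048 0; 1 -0.032 0 0.054 0; 1 -0.032 0 0.054 0; 1 -0.021 0 0.059 0; 1 -0.021 0 0.059 0; 1 -0.0095 0 0.056 0; 1 -0.0095 0 0.056 0; 1 0 0 0 0"

```text
clock: 66.85
position: [0.439, -0.3879, 0.1568]
ee_rot: [1.0, 0.013, -0.0, -0.0]
ft_force: [-3.4, 1.8, 9.9]
grip_width: -0.004
grasp_force: 4.5
```

arm_command --series "1 0.019 0 -0.112 0; 1 0.042 0 -0.118 0; 1 0.064 0 -0.108 0; 1 0.083 0 -0.096 0; 1 0 0 -0.027 0; 1 0 0 0 0; 1 0 0 0 0; 1 0 0 0 0; 1 0 0 0 0; 1 0 0 0 0"

```text
clock: 68.1
position: [0.5223, -0.3861, 0.3418]
ee_rot: [1.0, 0.013, -0.0, -0.0]
ft_force: [-0.6, -0.5, -0.5]
grip_width: 0.002
grasp_force: 0.0
```

```bash
python3 - <<'E'
from h import *
go(.5226,-.386,.342,1)
t=viewer.camera("side"); im=t["pixels"]
m=np.zeros((400,640),np.uint8); m[105:200,325:400]=(im[105:200,325:400].max(2)<45)
n,l,st,ce=cv2.connectedComponentsWithStats(m); print([(st[i],ce[i].round()) for i in range(1,n) if st[i,4]>20])
E
```

```text
cur [ 0.5223 -0.3861  0.3418] yaw 1.5 shift [ 0.0006 -0.0002 -0.0006] spin 0.0027 tilt [-0.  0. -1.] F [-0.6 -0.5 -0.5] w 0.002 0.0 q [ 0.95  0.42 -0.56  1.21  0.22  1.58 -1.11] t 68.1
[(array([347, 105,   7,   9,  34], dtype=int32), array([350., 108.])), (array([325, 109,  41,  26, 246], dtype=int32), array([347., 119.]))]
```

Repeatable. Four more full strokes bring the total to six.

arm_command --series "1 0 0 0.027 0; 1 -0.0415 0 0.048 0; 1 -0.0415 0 0.048 0; 1 -0.032 0 0.054 0; 1 -0.032 0 0.054 0; 1 -0.021 0 0.059 0; 1 -0.021 0 0.059 0; 1 -0.0095 0 0.056 0; 1 -0.0095 0 0.056 0; 1 0 0 0 0"

```text
clock: 69.4
position: [0.4391, -0.3879, 0.1569]
ee_rot: [1.0, 0.013, -0.0, -0.0]
ft_force: [-3.5, 1.3, 9.5]
grip_width: 0.005
grasp_force: 4.6
```

arm_command --series "1 0.019 0 -0.112 0; 1 0.042 0 -0.118 0; 1 0.064 0 -0.108 0; 1 0.083 0 -0.096 0; 1 0 0 -0.027 0; 1 0 0 0 0; 1 0 0 0 0; 1 0 0 0 0; 1 0 0 0 0; 1 0 0 0 0"

```text
clock: 70.65
position: [0.5223, -0.3861, 0.3418]
ee_rot: [1.0, 0.013, -0.0, 0.0]
ft_force: [0.2, 0.3, 0.2]
grip_width: 0.003
grasp_force: 0.0
```

arm_command --series "1 0 0 0.027 0; 1 -0.0415 0 0.048 0; 1 -0.0415 0 0.048 0; 1 -0.032 0 0.054 0; 1 -0.032 0 0.054 0; 1 -0.021 0 0.059 0; 1 -0.021 0 0.059 0; 1 -0.0095 0 0.056 0; 1 -0.0095 0 0.056 0; 1 0 0 0 0"

```text
clock: 71.9
position: [0.439, -0.3878, 0.1568]
ee_rot: [1.0, 0.013, -0.0, -0.0]
ft_force: [-3.2, 3.0, 10.2]
grip_width: -0.001
grasp_force: 4.7
```

arm_command --series "1 0.019 0 -0.112 0; 1 0.042 0 -0.118 0; 1 0.064 0 -0.108 0; 1 0.083 0 -0.096 0; 1 0 0 -0.027 0; 1 0 0 0 0; 1 0 0 0 0; 1 0 0 0 0; 1 0 0 0 0; 1 0 0 0 0"

```text
clock: 73.15
position: [0.5224, -0.3861, 0.3418]
ee_rot: [1.0, 0.013, -0.0, -0.0]
ft_force: [0.3, 0.1, -0.7]
grip_width: 0.003
grasp_force: 0.0
```

arm_command --series "1 0 0 0.027 0; 1 -0.0415 0 0.048 0; 1 -0.0415 0 0.048 0; 1 -0.032 0 0.054 0; 1 -0.032 0 0.054 0; 1 -0.021 0 0.059 0; 1 -0.021 0 0.059 0; 1 -0.0095 0 0.056 0; 1 -0.0095 0 0.056 0; 1 0 0 0 0"

```text
clock: 74.4
position: [0.439, -0.3879, 0.1568]
ee_rot: [1.0, 0.013, -0.0, -0.0]
ft_force: [-4.2, 3.3, 10.9]
grip_width: -0.003
grasp_force: 4.8
```

arm_command --series "1 0.019 0 -0.112 0; 1 0.042 0 -0.118 0; 1 0.064 0 -0.108 0; 1 0.083 0 -0.096 0; 1 0 0 -0.027 0; 1 0 0 0 0; 1 0 0 0 0; 1 0 0 0 0; 1 0 0 0 0; 1 0 0 0 0"

```text
clock: 75.65
position: [0.5224, -0.3861, 0.3418]
ee_rot: [1.0, 0.013, -0.0, -0.0]
ft_force: [0.1, -0.0, 0.3]
grip_width: 0.0
grasp_force: 0.0
```

arm_command --series "1 0 0 0.027 0; 1 -0.0415 0 0.048 0; 1 -0.0415 0 0.048 0; 1 -0.032 0 0.054 0; 1 -0.032 0 0.054 0; 1 -0.021 0 0.059 0; 1 -0.021 0 0.059 0; 1 -0.0095 0 0.056 0; 1 -0.0095 0 0.056 0; 1 0 0 0 0"

```text
clock: 76.9
position: [0.439, -0.3879, 0.1568]
ee_rot: [1.0, 0.013, -0.0, -0.0]
ft_force: [-3.3, 2.6, 10.8]
grip_width: -0.0
grasp_force: 5.0
```

arm_command --series "1 0.019 0 -0.112 0; 1 0.042 0 -0.118 0; 1 0.064 0 -0.108 0; 1 0.083 0 -0.096 0; 1 0 0 -0.1 0; 1 0 0 -0.1 0; 1 0 0 0 0; 1 0 0 0 0; 1 0 0 0 0; 1 0 0 0 0"

```text
clock: 78.15
position: [0.5223, -0.386, 0.4102]
ee_rot: [1.0, 0.013, -0.001, -0.0]
ft_force: [0.5, 0.1, -0.2]
grip_width: 0.003
grasp_force: 0.0
```

```bash
python3 - <<'E'
from h import *
go(.5226,-.386,.342,1)
t=viewer.camera("top"); s=viewer.camera("side"); np.savez("pics/t20.npz",**t); np.savez("pics/s20.npz",**s)
im=s["pixels"]; m=np.zeros((400,640),np.uint8); m[105:200,325:400]=(im[105:200,325:400].max(2)<45)
n,l,st,ce=cv2.connectedComponentsWithStats(m); print([(st[i],ce[i].round(1)) for i in range(1,n) if st[i,4]>20])
for f in ("pics/top0.npz","pics/t20.npz"):
    g=cv2.cvtColor(dict(np.load(f))["pixels"],cv2.COLOR_RGB2GRAY)[150:184,170:206]
    print("\n".join("".join("#" if p<70 else "+" if p<130 else "-" if p<175 else "." for p in r) for r in g)); print()
E
```

```text
cur [ 0.5223 -0.386   0.4102] yaw 1.5 shift [1.000e-03 1.000e-04 1.706e-01] spin 0.0027 tilt [-0.001  0.001 -1.   ] F [ 0.5  0.1 -0.2] w 0.003 0.0 q [ 0.93  0.42 -0.58  1.06  0.23  1.72 -1.11] t 78.15
[(array([325, 109,  27,  14, 122], dtype=int32), array([339. , 113.4])), (array([343, 114,  23,  21, 141], dtype=int32), array([353.8, 123.9]))]
------------------------------------
-----------------++++---------------
------------------.---+++-----------
-----------+-..........--+----------
---------+-.-............-++--------
------++--................-++-------
--....--.-..................-+------
.....--.....................-++-----
.....--......................-++----
....--........................+#----
...--.........................-++---
---+-.........................-+#+--
...-.--........................+##+-
...-............--.............+####
...-............+++............-##++
...--..........-+++-...........-##++
.-++--..........-++............-##++
++++............-+-............+##++
++++............-+............-+##++
###+-...........--............-+##++
###+-.....-+..
[... 1062 characters left out ...]
....-............--............-+#
.--++++...........-+++...........-+#
+++++++-----++++--++++...........-+#
+++++++.....--....-++-...........-+#
######+..........................-+#
######+..........................-##
######+---......................-+##
#######-....-++.................-+##
#####+++...-++-................-+##+
######++--+#+..................-+##+
########++++..................-+###+
+#######++-.-................-+###++
++#######++--...............-+###+++
++++#######+-..-...-......-++####++#
+++++#######++-....-....--++###+++##
+++++++#######++++-----+++####+++###
+++++++++########+++++#######++#####
++++++++--+######++++###############
++++++++----+####+----+++++########+
```

The needle now points left, about 1.57 rad clockwise, which is past the heavy mark at 0.80. The lever is back at its rest position. I'll open the fingers and hand in.

arm_command --series "0.5 0 0 -0.05 0; 0.5 0 0 0 0; 0.5 0 0 0 0; 0.5 0 0 0 0; 0.5 0 0 0 0; 0.5 0 0 0 0; 0.5 0 0 0 0; 0.5 0 0 0 0; 0.5 0 0 0 0; 0.5 0 0 0 0"

```text
clock: 79.5
position: [0.5225, -0.386, 0.4312]
ee_rot: [1.0, 0.013, 0.0, 0.0]
ft_force: [-0.1, 0.1, -0.6]
grip_width: 0.501
grasp_force: 0.0
```

```bash
python3 -c "
from workcell import manip
print(manip.hand_in())"
```

```text
the job is handed in; nothing more can be done
None
```

The job is handed in at about 80 s, with no verdict returned: four blanks and the plate are in the nest, the bed is home, the needle is at about 1.57 rad after six full strokes, the lever is up, and a mis-typed row pushed the tool sideways against the lever sleeve (about 37 N) before the first stroke, with no visible change to the lever.

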